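# Lever open the jog guard and jog the press left

## Robot

A 6-joint arm with a two-finger parallel gripper is mounted at the origin on the work surface. World frame = base frame: x ahead of the robot, y to its left, z up, the work surface at z = 0. Lengths are in m, angles in rad, forces in N, time in s.
With the tool pointing down it reaches from about 0.275 to 0.85 m from the base axis. Payload 19 kg.
Tool frame: the origin (TCP) lies on the centre line of the jaws, within the pads' length; the fingertips stand 22 mm ahead of it and the grasp point (between the pads) lies 3 mm ahead of it (bot.finger_overhang is the distance from the TCP to the fingertips, in m); x points along the fingers, z is the direction in which the jaws open and shut, and the axes are right-handed (so a half turn about x gives the same grasp; the last joint's range is limited). The gripper opens to 85 mm and grips with 20 to 120 N. Pads are 22 mm wide; open, the fingers measure 114 mm over their backs; the gripper's body (76 mm by 85 mm) begins 54 mm behind the grasp point. The pads swing forward as they close: fully open they stand 13 mm farther back than shut.
Start: joints at [1.064, 0.15, 1.437, -0, 1.554, -0.134], TCP at [0.209, 0.535, 0.253] pointing down, gripper open.
Joint ranges: [-2.8, 2.8], [-0.68, 2.1], [0.12, 2.68], [-1.39, 4.53], [0.16, 2.79], [-2.81, 2.81]. Speed limits (rad/s): [1.89, 1.89, 2.22, 3.01, 3.01, 3.01].

## Interface

Orientations are given as a rotation vector (axis times angle).
In Python, from station import bot gives the robot as it stands.
- The arm moves only by the tool send_rows, never from a script. Its argument "deltas" is a list of rows, each a list of 7 numbers: the closure, from 0 (fully open) to 1 (shut), then the shift along the tool's x, y, z in mm, then the turn, a rotation vector about the tool's x, y, z in rad. A call has 1 to 8 rows; each row shifts and turns the pose as measured when the row begins, along the tool's axes as they then stand; what a row does not reach is not made up. A row lasts 1/10 s, in which the tool goes at most 50 mm and 8.59 degrees, less where a joint would pass 70% of its speed; a pose out of reach is approached as far as the arm can. A call is refused whole if a number of a shift passes 50 or a number of a turn 0.15, either way. A call with a gripper value outside its range is refused whole. The fingers move at their own pace and stop on an object; "squeeze" is the grip in N (left out, the last holds). Time passes only in rows, so rows that do not move let the fingers close. It gives the time, the measured TCP pose, the force and the opening at its end, in the units of the state.
- bot.get_state(): the state, without advancing time (a new reading comes with each control period).
- bot.capture(name): name is "scene" or "top" or "wrist"; returns a dict with "pixels" (480x640x3 uint8, red, green, blue), "fx", "fy", "cx", "cy" (pixels), "k1" (the pictures are not rectified: a ray, as slopes to the right and down, at radius r is drawn at 1 + k1 r^2 times it, then the intrinsics apply), "rvec" (rotation vector, rad) and "tvec" (3), from world to camera coordinates, as OpenCV has them. Camera axes: x right, y down, z forward; pixel columns grow to the right and rows downward; lengths in m; the calibration is good to about 2 mm. A picture is of the moment at which its call begins. There is no depth.
- bot.close_job(): hands the job in, once; it reports no verdict.
Trained networks look in a picture, given as the dict that the camera call returned (one of the last four; its "shot" number tells which), for a name from the list of things; names that differ only in an ending like _2 or _b are one class to them, and where a whole thing is asked for, a point or a joint stands for the part that bears it (a point fixed in the world has none). Each returns a list of dicts, best first, with "conf" (0 to 1); they miss things now and then, are a little off and sometimes report something else, mostly with a low value. They report only what shows in the picture. A call takes as long as a camera call. They do not tell look-alikes from the thing itself.
- bot.find_in(picture, query): "bbox" ([left, top, right, bottom] in pixels, round what is visible of it).
The state is a dict: "time_s": time; "joint_pos": joint angles; "joint_velocities": joint speeds; "joint_efforts": joint torques, N m; "eef_pos": TCP position; "tcp_rot": TCP orientation; "wrist_force": force on the tool from outside, world axes, zero at the start; "wrist_torque": the same for the moment, N m; "finger_gap": finger opening in m.
Only numpy, scipy, OpenCV 4.12 (cv2) and the standard library are available. Lean on these libraries where they do the work, as an engineer would, in place of code of your own. Each camera call takes 0.05 s, during which the arm holds its last target.

## Task

The sheet-metal guard over the press's jog stick has to come up: take the ink knife from its wooden rest, slide its blade flat along the sloping panel well under the guard's front lip and, with the knife and not the hand, lever the guard up and swing it back until it stands open by itself, square to the panel or further. Then lay the knife back on its rest the way it lay, push the jog stick to the left as seen from the robot, hold it over there for a good second and let it spring back to the middle. Do not knock the things standing around.

Things in the scene. Friction and masses are not known exactly. Their poses are not given: they have to be found in the camera images.
- console: Fixed grey jog console: a wedge about 160 mm wide (y) and 180 mm deep whose top is a panel sloping up away from the robot at 35 degrees. Origin on the table under its middle, z up, x away from the robot, y left. The panel's lower front edge is 83 mm in front of the origin, 105 mm high; the guard's hinge line 60 mm behind it, 205 mm high.
- panel: The sloping panel of the console (fixed to it). Origin on the panel's surface at the middle of the guard's hinge line; x points up the slope (35 degrees above level, away from the robot), y along the hinge to the left, z square out of the panel. The surface (z = 0) runs from x = -175 mm (lower front edge) to +25 mm, 160 mm wide.
- cover (a joint): Angle of the aluminium guard in rad: 0 shut, grows as it swings up about the hinge line (panel's y axis), stop at 1.95. A hollow hood open below, 110 mm wide (y), 54 mm high off the panel, 112 mm from hinge to front wall, 90 g. The stiff hinge (0.1 N m friction, 1 to 2 N at the lip) holds it where it is left.
- cover_lip (a point): Middle of the lower outer edge of the guard's flat front lip (110 mm wide, 4 mm thick). Shut, the lip's underside is 8 mm above the panel, from panel x = -135 mm (this edge) to -90 mm: a slit the blade can enter by up to 45 mm before it passes the lip. The point swings with the guard; axes as the panel's when shut.
- stick_knob (a point): Centre of the jog stick's black knob (22 mm wide, 24 mm high, top 46 mm off the panel), at panel x = -55, y = 0, z = 35 mm when centred. It stands under the guard, square to the panel, and pivots at the panel's surface; a 10 mm steel stem below the knob. Axes as the panel's when centred.
- stick_left (a joint): Sideways tilt of the jog stick in rad: 0 centred, positive to the left (panel's +y), spring-centred at 0.3 N m per rad (about 3 N at the knob for 0.35), stops at +-0.5. Fully over to the left is 0.3 or more.
- stick_up (a joint): The other tilt of the stick in rad: positive up the slope; same spring and stops; to be left near 0.
- knife_grip (a point): Point half-way up in the ink knife's handle where it is best gripped, 35 mm behind the handle's front end. Knife 200 mm long, about 110 g: dark wooden handle 100 long, 22 wide (y), 20 high (z); stiff flat steel blade 100 long, 26 wide, 3 thick, at the handle's mid-height. x points to the blade's tip, 135 mm ahead of this point; z up as it lies on its rest.
- knife_tip (a point): Middle of the blade's end, same axes.
- knife_rest: Fixed wooden knife rest 180 x 56 mm; origin on the table, x the way the blade points. Rear saddle (27 to 49 mm behind, top 35 mm high, 34 mm between cheeks) carries the handle's end, front saddle (75 to 105 mm ahead, top 43.5 mm, 40 mm between cheeks) the blade; base 8 mm high between. Cheeks 12 mm. The knife's grip point lies 15 mm ahead, 45 mm high.
- tin_tall: Loose ink can, 66 mm across, 110 mm high, a bystander; origin under its centre.
- jar_wide: Loose ink jar, 84 mm across, 85 mm high, a bystander; origin under its centre.
- jar_small: Loose ink jar, 60 mm across, 70 mm high, a bystander; origin under its centre.
- tape: Loose roll of tape, 96 mm across, 24 mm high, a bystander; origin under its centre.
- squeegee: Loose wooden squeegee lying down, 200 mm long (y), 55 mm wide, 24 mm high, a bystander; origin below it.
- press_weight: Loose steel weight, 90 x 50 x 40 mm, a bystander; origin under its centre.
- tray: Fixed grey pen tray, 170 x 70 x 35 mm; origin under its centre.
Things that resemble listed ones, but are neither listed nor needed, are in the scene too. Of the things that look like the part that bears knife_grip, the larger one is meant.

How it is judged:
By the outcome, as a careful person would: the job done as asked, in the order asked, and still so for the second after the job is handed in, with the robot touching nothing.
It also fails if it takes over 72 s, if anything falls off the work surface, if the arm or the gripper's body presses on something with over 40 N, if the wrist force passes 120 N, or if a joint passes its speed limit or range.

## Working session

There is one attempt and no reset: what is moved stays moved. The work goes in short steps, Python scripts to look and compute and a tool call to move; the robot and the scene stay as the last step left them, time stands still between calls to the robot, and variables do not carry over. Pictures are saved under pics/ and viewed, and the job is handed in when it is done.

Besides the shell and the picture viewer there is one more tool, called after ">>>" as name(argument=value, ...), one argument or row to a line, values as JSON. send_rows: Moves the arm, as the interface text tells. Its arguments: {"type":"object","properties":{"deltas":{"type":"array"},"squeeze":{"type":"number"}},"required":["deltas"]}

```bash
ls; mkdir -p pics; python3 - <<'E'
from station import bot
import cv2
print(bot.get_state(), bot.finger_overhang)
for n in ("scene","top","wrist"):
    p=bot.capture(n)
    cv2.imwrite(f"pics/{n}0.png",p["pixels"][:,:,::-1])
    print(n,{k:v for k,v in p.items() if k!="pixels"})
    for q in ("knife_grip","console","cover","knife_rest","tin_tall"):
        print(q,[(d["conf"],d["bbox"]) for d in bot.find_in(p,q)][:4])
E
```

```text
pics
{'time_s': 0.0, 'joint_pos': array([ 1.06398282e+00,  1.50936566e-01,  1.43800611e+00, -2.02208045e-06,
        1.55380087e+00, -1.34009927e-01]), 'joint_velocities': array([ 7.81243789e-05, -6.61754381e-04, -5.40021599e-04,  1.01615390e-03,
        1.36913442e-03, -8.11439508e-04]), 'joint_efforts': array([-5.15842621e-04, -7.13043022e+01, -5.70883656e+01, -5.63825142e-05,
        8.83343891e-03,  7.90400645e-05]), 'eef_pos': array([0.20934919, 0.53530244, 0.25271601]), 'tcp_rot': array([-0.93091341,  1.36386919,  0.93005873]), 'wrist_force': array([-0.63945825, -0.16440458, -1.03563497]), 'wrist_torque': array([-0.01443729, -0.01078924,  0.06608483]), 'finger_gap': 0.08529671761582969} 0.022
scene {'fx': 578.231982274735, 'fy': 578.231982274735, 'cx': 319.62526688295304, 'cy': 229.10495988139434, 'k1': 0.04088758937771791, 'rvec': array([ 1.78372866,  1.39848739, -0.77020648]), 'tvec': array([-0.11874863, -0.16880783,  1.95958691]), 'shot': 1}
knife_grip [(0.89, [408.9, 226.8, 423.8, 273.9]), (0.62, [312.2, 237.8, 320.5, 249.1]), (0.52, [435.2, 218.7, 480.6, 227.5])]
console [
[... 496 characters left out ...]
(0.76, [212.7, 195.6, 249.4, 277.8]), (0.66, [436.2, 143.4, 477.3, 183.2])]
console [(0.87, [312.8, 128.3, 393.0, 230.0])]
cover [(0.77, [326.4, 148.1, 379.0, 206.2]), (0.19, [140.1, 215.2, 172.7, 240.0])]
knife_rest [(0.84, [206.2, 211.2, 249.6, 290.8]), (0.34, [212.7, 198.1, 248.3, 274.4])]
tin_tall [(0.64, [201.1, 152.3, 236.0, 187.8])]
wrist {'fx': 406.56662241481655, 'fy': 406.56662241481655, 'cx': 324.0043669268022, 'cy': 239.68605466877997, 'k1': -0.0028316535565774364, 'rvec': array([-2.40001618, -1.63704429, -0.22488392]), 'tvec': array([-0.57398211, -0.03530092,  0.37930924]), 'shot': 3}
knife_grip [(0.84, [244.2, 375.7, 369.3, 424.0])]
console []
cover []
knife_rest []
tin_tall []
```

View pics/scene0.png

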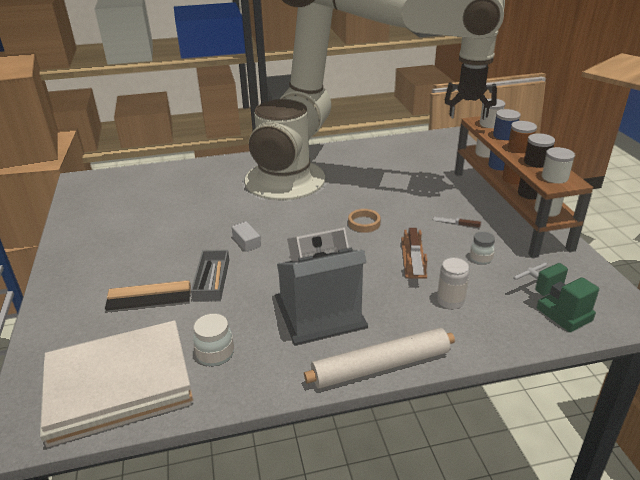

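View pics/top0.png

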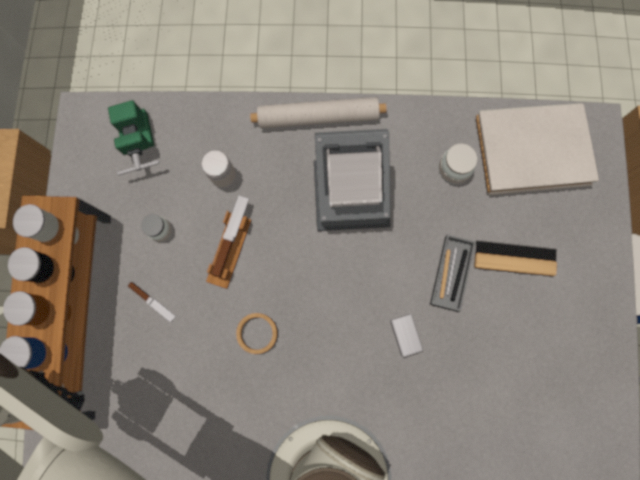

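View pics/wrist0.png

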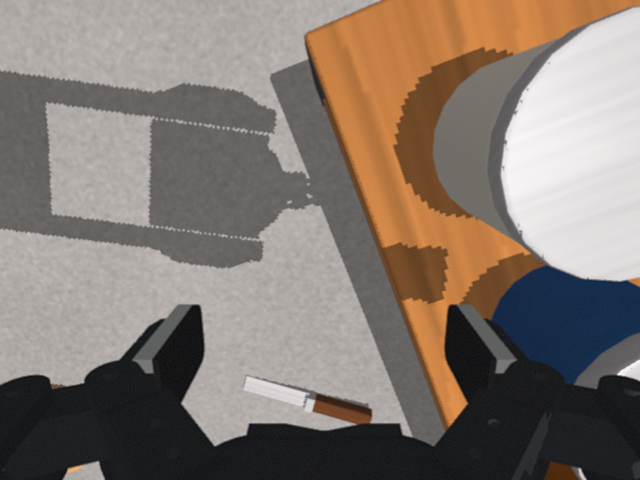

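The knives in the top image: one on the wooden rest at (230,237), another bare on the table at (151,301), and a tray with pens at (452,273). The one on the rest is the larger, so it should be the one meant. I'll confirm this with enlarged crops.

```bash
python3 - <<'E'
import cv2
t=cv2.imread("pics/top0.png"); s=cv2.imread("pics/scene0.png")
def crop(im,x0,y0,x1,y1,k,n):
    c=cv2.resize(im[y0:y1,x0:x1],None,fx=k,fy=k,interpolation=cv2.INTER_CUBIC); cv2.imwrite(n,c)
crop(t,120,185,260,330,4,"pics/c1.png")
crop(t,300,115,410,240,4.8,"pics/c2.png")
crop(s,260,215,380,350,4.4,"pics/c3.png")
crop(s,390,215,490,315,5,"pics/c4.png")
E
```

```text
(no output)
```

View pics/c1.png

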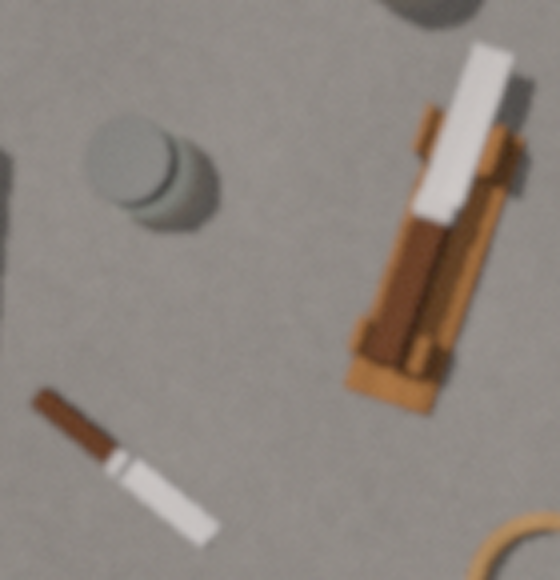

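View pics/c2.png

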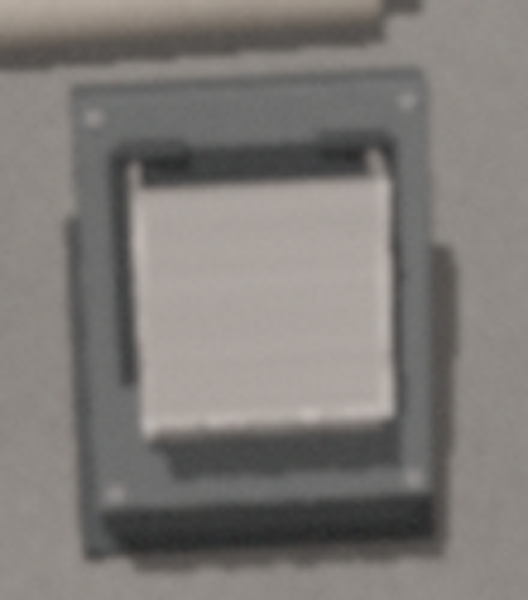

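View pics/c3.png

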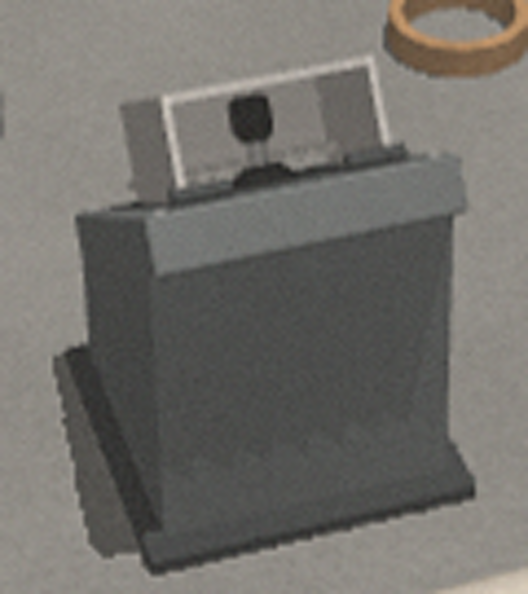

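View pics/c4.png

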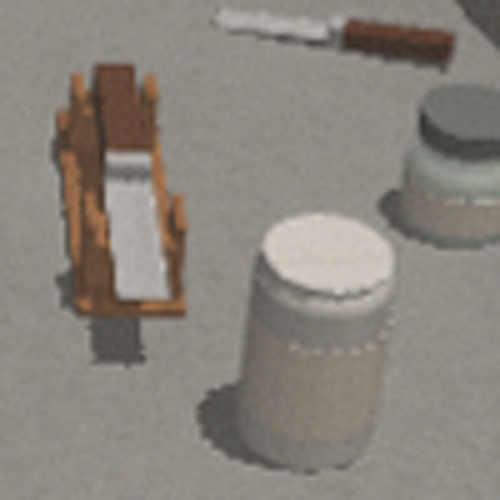

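The larger knife, with its tip resting over the rest's front saddle at c1 (490,60), is clearly the one on the rest. The one on the table is about two thirds its size. Next I'll fit the console and rest/knife poses.

```bash
cat > h.py <<'E'
import numpy as np, cv2
from scipy.spatial.transform import Rotation as R
from scipy.optimize import least_squares
def proj(p,X):
    K=np.array([[p["fx"],0,p["cx"]],[0,p["fy"],p["cy"]],[0,0,1]])
    return cv2.projectPoints(np.asarray(X,float).reshape(-1,1,3),np.asarray(p["rvec"],float),np.asarray(p["tvec"],float),K,np.array([p["k1"],0,0,0,0]))[0].reshape(-1,2)
def back(p,uv,z):
    K=np.array([[p["fx"],0,p["cx"]],[0,p["fy"],p["cy"]],[0,0,1]])
    n=cv2.undistortPoints(np.asarray(uv,float).reshape(-1,1,2),K,np.array([p["k1"],0,0,0,0])).reshape(-1,2)
    Rm=R.from_rotvec(p["rvec"]).as_matrix(); c=-Rm.T@p["tvec"]
    d=np.c_[n,np.ones(len(n))]@Rm
    return c+d*((z-c[2])/d[:,2])[:,None]
def pose2(q): # x,y,yaw -> function local->world
    c,s=np.cos(q[2]),np.sin(q[2]); M=np.array([[c,-s,0],[s,c,0],[0,0,1]])
    return lambda X: np.asarray(X,float)@M.T+np.array([q[0],q[1],0])
def panel2con(X):
    X=np.atleast_2d(np.asarray(X,float)); a=np.radians(35); 
    return np.c_[60e-3+X[:,0]*np.cos(a)-X[:,2]*np.sin(a), X[:,1], 205e-3+X[:,0]*np.sin(a)+X[:,2]*np.cos(a)]
import pickle,os
def cap(bot,n,name):
    p=bot.capture(n); cv2.imwrite(f"pics/{name}.png",p["pixels"][:,:,::-1]); pickle.dump(p,open(f"pics/{name}.pkl","wb")); return p
E
python3 - <<'E'
from station import bot
from h import *
T=cap(bot,"top","top1"); S=cap(bot,"scene","scene1")
uv=np.array([[72,88],[423,68],[103,508],[432,490]])/4.8+[300,115]
P=panel2con([[.025,.08,0],[.025,-.08,0],[-.175,.08,0],[-.175,-.08,0]])
f=lambda q:(proj(T,pose2(q)(P))-uv).ravel()
r=least_squares(f,[.55,0,0]); print("console",r.x,r.fun.round(2))
q=r.x
w=pose2(q)
tim=T["pixels"][:,:,::-1].copy(); sim=S["pixels"][:,:,::-1].copy()
lip=[[-.135,.055,.008],[-.135,-.055,.008],[-.112,-.055,.054],[-.112,.055,.054],[0,.055,.054],[0,-.055,.054]]
pts=np.vstack([w(P),w(panel2con(lip)),w(panel2con([[-.055,0,.035]]))])
outs=[]
for im,p,(x0,y0,x1,y1),k in ((tim,T,(300,115,410,240),4.4),(sim,S,(260,215,380,350),4.4)):
    c=cv2.resize(im[y0:y1,x0:x1],None,fx=k,fy=k,interpolation=cv2.INTER_CUBIC)
    for i,u in enumerate(proj(p,pts)):
        z=((u-[x0,y0])*k).astype(int); cv2.circle(c,tuple(map(int,z)),3,(0,0,255),-1); cv2.putText(c,str(i),tuple(map(int,z+4)),0,.45,(0,255,255),1)
    outs.append(c)
h=min(o.shape[0] for o in outs); o=np.hstack([x[:h] for x in outs]); 
cv2.imwrite("pics/o1.png",cv2.resize(o,None,fx=.78,fy=.78))
# rest / knife
k=4; off=np.array([120,185])
tip=np.array([[475,42],[515,62]])/k+off
print("tip@45mm",back(T,tip,.0465)); hb=np.array([[412,215],[450,222],[372,360],[405,366]])/k+off
print("handle",back(T,hb,.055))
sc=np.array([[345,385],[432,413]])/k+off
print("rest rear corners z8",back(T,sc,.008))
E
```

```text
console [ 0.67866736 -0.04113003  0.08941353] [-0.75  0.81  1.22  0.36 -1.2  -0.28  0.7  -0.99]
tip@45mm [[0.65750107 0.23075489 0.0465    ]
 [0.64566606 0.20587187 0.0465    ]]
handle [[0.54968208 0.26064994 0.055     ]
 [0.54607407 0.23780753 0.055     ]
 [0.46331982 0.27917995 0.055     ]
 [0.46038235 0.25950657 0.055     ]]
rest rear corners z8 [[0.45258383 0.3052803  0.008     ]
 [0.43730551 0.25124527 0.008     ]]
```

View pics/o1.png

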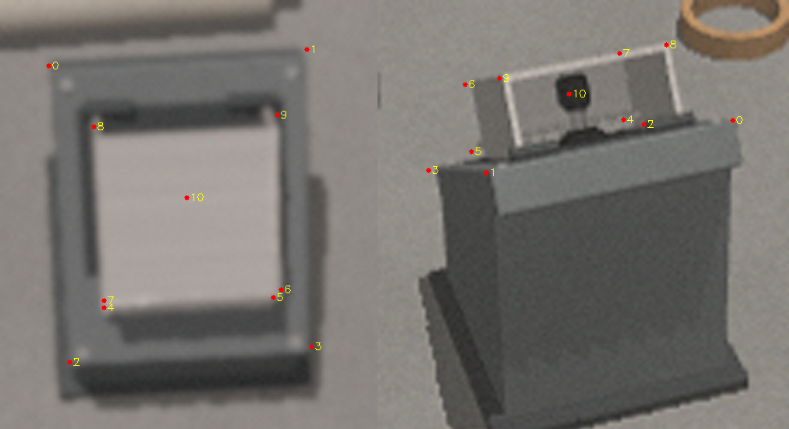

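The console overlay agrees to a few mm: scene points sit about 1 px left of the image edges. I'll refine it later with the wrist camera. Next I'll work out the tool axes and a hover above the knife.

```bash
cat >> h.py <<'E'
def toolR(xdir,zdir):
    x=np.array(xdir,float); x/=np.linalg.norm(x); z=np.array(zdir,float); z-=x*(z@x); z/=np.linalg.norm(z)
    return np.c_[x,np.cross(z,x),z]
def plan(st,ptgt,Rt,n):
    """straight line, n rows: rows' tool-frame shift mm and turn"""
    R0=R.from_rotvec(st["tcp_rot"]); Rt=R.from_matrix(Rt) if not isinstance(Rt,R) else Rt
    rv=(R0.inv()*Rt).as_rotvec(); dp=(np.asarray(ptgt)-st["eef_pos"])/n*1000
    print("turn total",rv.round(3),"per row",(rv/n).round(4), "shift total mm",(dp*n).round(1))
    for i in range(n):
        Ri=R0*R.from_rotvec(rv*i/n)
        print(i,Ri.inv().apply(dp).round(1))
def show(st):
    print(st["time_s"],"pos",st["eef_pos"].round(4),"gap",round(st["finger_gap"],4),"F",st["wrist_force"].round(1),"T",st["wrist_torque"].round(2))
    print(R.from_rotvec(st["tcp_rot"]).as_matrix().round(3), "q",st["joint_pos"].round(3))
E
python3 - <<'E'
from station import bot
from h import *
st=bot.get_state(); show(st)
T=pickle.load(open("pics/top1.pkl","rb"))
print("rack edges z.25",back(T,[[95,215],[80,390],[15,195]],.22).round(3))
for n,(uv,z) in dict(tin=((216,165),.11),small=((153,225),.07),tape=((257,333),.024),weight=((406,336),.04)).items(): print(n,back(T,[uv],z).round(3))
yaw=-.263; kx=np.array([np.cos(yaw),np.sin(yaw),0]); ky=np.array([-kx[1],kx[0],0])
for s in (1,-1):
    print(s); plan(st,[.45,.25,.26],toolR([0,0,-1],s*ky),12)
E
```

```text
1.0 pos [0.2094 0.5355 0.2532] gap 0.0851 F [-0.9 -0.8  0.9] T [-0.06  0.    0.04]
[[-0.    -0.931  0.364]
 [-0.     0.364  0.931]
 [-1.     0.    -0.   ]] q [ 1.064  0.151  1.437  0.     1.554 -0.134]
rack edges z.25 [[0.565 0.505 0.22 ]
 [0.203 0.505 0.22 ]
 [0.606 0.696 0.22 ]]
tin [[0.713 0.277 0.11 ]]
small [[0.576 0.427 0.07 ]]
tape [[0.333 0.174 0.024]]
weight [[ 0.335 -0.172  0.04 ]]
1
turn total [-0.11 -0.   -0.  ] per row [-0.0092 -0.     -0.    ] shift total mm [ 240.6 -285.5    6.8]
0 [ -0.6 -27.3 -14.9]
1 [ -0.6 -27.2 -15.1]
2 [ -0.6 -27.1 -15.3]
3 [ -0.6 -26.9 -15.6]
4 [ -0.6 -26.8 -15.8]
5 [ -0.6 -26.6 -16.1]
6 [ -0.6 -26.5 -16.3]
7 [ -0.6 -26.3 -16.6]
8 [ -0.6 -26.2 -16.8]
9 [ -0.6 -26.  -17.1]
10 [ -0.6 -25.9 -17.3]
11 [ -0.6 -25.7 -17.5]
-1
turn total [ 3.032 -0.     0.   ] per row [ 0.2526 -0.      0.    ] shift total mm [ 240.6 -285.5    6.8]
0 [ -0.6 -27.3 -14.9]
1 [ -0.6 -30.2  -7.5]
2 [ -0.6 -31.1   0.2]
3 [ -0.6 -30.1   8. ]
4 [ -0.6 -27.1  15.3]
5 [ -0.6 -22.4  21.6]
6 [ -0.6 -16.3  26.5]
7 [-0.6 -9.2 29.7]
8 [-0.6 -1.5 31.1]
9 [-0.6  6.3 30.5]
10 [-0.6 13.8 27.9]
11 [-0.6 20.3 23.6]
```

>>> send_rows(
  deltas=[
    [0,0,-9,-23,0,0,0],
    [0,0,-9,-23,0,0,0],
    [0,0,-9,-23,0,0,0],
    [0,0,-9,-23,0,0,0],
    [0,0,-9,-23,0,0,0],
    [0,0,-9,-23,0,0,0],
    [0,0,-30,-5,-0.05,0,0],
    [0,0,-30,-5,-0.05,0,0],
  ],
)

```text
time_s: 1.8
eef_pos: [0.2609, 0.3524, 0.253]
tcp_rot: [-1.011, 1.322, 1.012]
wrist_force: [-0.0, 1.0, 0.3]
finger_gap: 0.0856
```

```bash
python3 - <<'E'
from station import bot
from h import *
st=bot.get_state(); show(st)
yaw=-.263; kx=np.array([np.cos(yaw),np.sin(yaw),0]); ky=np.array([-kx[1],kx[0],0])
plan(st,[.45,.26,.26],toolR([0,0,-1],ky),6)
E
```

```text
1.8 pos [0.2609 0.3524 0.253 ] gap 0.0856 F [-0.   1.   0.3] T [0.   0.03 0.01]
[[ 0.    -0.965  0.263]
 [ 0.001  0.263  0.965]
 [-1.    -0.     0.001]] q [ 0.757 -0.14   1.73   0.     1.551 -0.548]
turn total [-0.003  0.001  0.   ] per row [-0.0004  0.0002  0.    ] shift total mm [189.1 -92.4   7. ]
0 [ -1.2 -34.5  -6.6]
1 [ -1.2 -34.5  -6.6]
2 [ -1.2 -34.5  -6.6]
3 [ -1.2 -34.5  -6.6]
4 [ -1.2 -34.4  -6.6]
5 [ -1.2 -34.4  -6.7]
```

>>> send_rows(
  deltas=[
    [0,0,-34,-6,0,0,0],
    [0,0,-34,-6,0,0,0],
    [0,0,-34,-6,0,0,0],
    [0,0,-34,-6,0,0,0],
    [0,0,-34,-6,0,0,0],
    [0,0,-34,-6,0,0,0],
    [0,0,0,0,0,0,0],
  ],
)

```text
time_s: 2.5
eef_pos: [0.4576, 0.2577, 0.2541]
tcp_rot: [-1.011, 1.319, 1.011]
wrist_force: [0.1, 0.4, 0.4]
finger_gap: 0.0855
```

```bash
python3 - <<'E'
from station import bot
from h import *
st=bot.get_state(); show(st)
p=cap(bot,"wrist","w1"); Rm=R.from_rotvec(p["rvec"]).as_matrix(); print("cam",-Rm.T@p["tvec"], Rm.round(2))
for q in ("knife_grip","knife_rest"): print(q,bot.find_in(p,q))
E
```

```text
2.5 pos [0.4576 0.2577 0.2541] gap 0.0855 F [0.1 0.4 0.4] T [0.01 0.06 0.02]
[[ 0.003 -0.965  0.262]
 [ 0.002  0.262  0.965]
 [-1.    -0.003  0.003]] q [ 3.650e-01  4.300e-02  1.553e+00  1.000e-03  1.541e+00 -9.400e-01]
cam [0.39097727 0.27491985 0.37452321] [[ 0.26  0.96  0.  ]
 [ 0.93 -0.25  0.27]
 [ 0.26 -0.07 -0.96]]
knife_grip [{'bbox': [434.7, 38.2, 597.9, 117.7], 'conf': 0.91}, {'bbox': [327.7, 207.5, 364.9, 415.1], 'conf': 0.83}]
knife_rest [{'bbox': [317.1, 176.0, 376.9, 380.1], 'conf': 0.66}, {'bbox': [130.2, 15.4, 252.8, 142.4], 'conf': 0.5}]
```

View pics/w1.png

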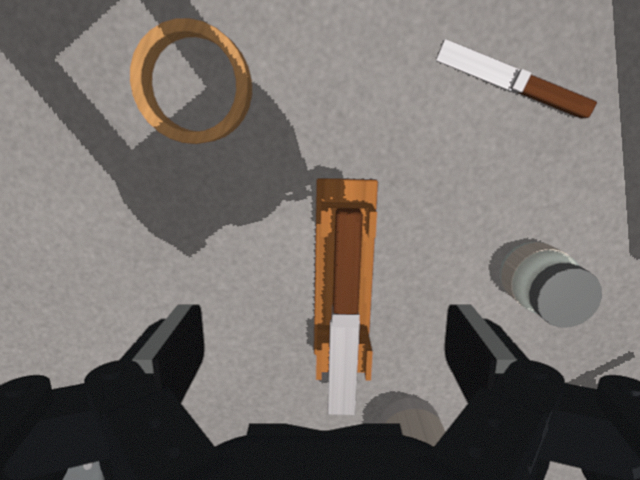

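The wrist view shows the knife on its rest: handle (348,210) to (345,314), blade tip (342,414). Rest corners at (317,181), (377,181), (320,380) and (371,380).

```bash
python3 - <<'E'
from h import *
p=pickle.load(open("pics/w1.pkl","rb"))
im=p["pixels"][165:425,295:395,::-1]
cv2.imwrite("pics/w1c.png",cv2.rotate(cv2.resize(im,None,fx=3,fy=3,interpolation=cv2.INTER_CUBIC),cv2.ROTATE_90_COUNTERCLOCKWISE))
a=back(p,[[349,211]],.055)[0]; b=back(p,[[345.5,314]],.0465)[0]; t=back(p,[[342,414]],.0465)[0]
print(a,b,t); d=t-a; L=np.hypot(*d[:2]); print("len",L,"blade",np.hypot(*(t-b)[:2]),"yaw",np.arctan2(d[1],d[0]))
u=d/L; print("grip from tip",t-u*.135,"from rear",a+u*.065, "from junction", b-u*.035)
r=back(p,[[317,181],[377,181]],.008); print("rest rear",r, "grip at +90", r.mean(0)+u*.09)
print("tilt check blade edges",back(p,[[330.5,414],[355,414],[333,316],[359,316]],.0465))
E
```

```text
[0.46116868 0.27717653 0.055     ] [0.55228529 0.25130159 0.0465    ] [0.65303064 0.22193283 0.0465    ]
len 0.1996569044100462 blade 0.10493879348084102 yaw -0.2803511930391889
grip from tip [0.52330127 0.25928641 0.05224736] from rear [0.52363097 0.25919147 0.05223275] from junction [0.51865175 0.26098585 0.04799006]
rest rear [[0.43721385 0.25651173 0.008     ]
 [0.45144727 0.30864176 0.008     ]] grip at +90 [0.53081681 0.25767436 0.00416843]
tilt check blade edges [[0.65011846 0.21132783 0.0465    ]
 [0.65632427 0.23392281 0.0465    ]
 [0.55124186 0.24012889 0.0465    ]
 [0.55733191 0.26236185 0.0465    ]]
```

View pics/w1c.png

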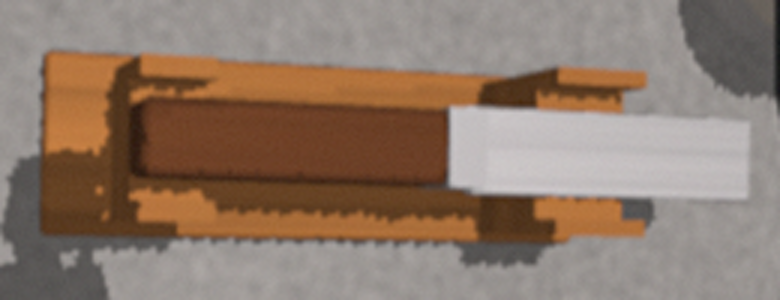

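>>> send_rows(
  deltas=[
    [0,10,-21,6,0.01,0,0],
    [0,20,-21,6,0,0,0],
    [0,30,-21,6,0,0,0],
    [0,30,0,0,0,0,0],
    [0,30,0,0,0,0,0],
    [0,0,0,0,0,0,0],
  ],
)

```text
time_s: 3.25
eef_pos: [0.5183, 0.2658, 0.1343]
tcp_rot: [-1.01, 1.313, 1.01]
wrist_force: [-0.8, -0.6, 0.1]
finger_gap: 0.0854
```

```bash
python3 - <<'E'
from station import bot
from h import *
st=bot.get_state(); show(st)
yaw=-.275; kx=np.array([np.cos(yaw),np.sin(yaw),0]); ky=np.array([-kx[1],kx[0],0])
plan(st,[.5235,.258,.048],toolR([0,0,-1],ky),1)
p=cap(bot,"wrist","w2")
E
```

```text
3.25 pos [0.5183 0.2658 0.1343] gap 0.0854 F [-0.8 -0.6  0.1] T [-0.01  0.01  0.02]
[[ 0.008 -0.965  0.263]
 [ 0.006  0.263  0.965]
 [-1.    -0.006  0.008]] q [ 0.34   0.227  1.592  0.003  1.313 -0.966]
turn total [0.009 0.008 0.006] per row [0.0091 0.0081 0.006 ] shift total mm [  5.2  -7.8 -86.3]
0 [86.3 -6.5 -6.8]
```

View pics/w2.png

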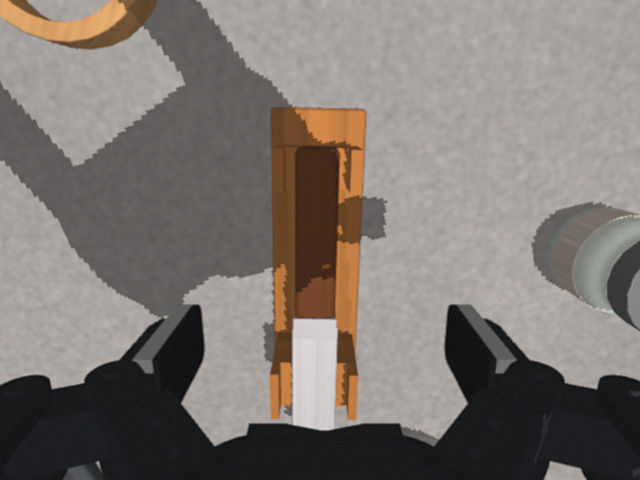

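The knife handle runs (317,147) to (316,319) and lies close to the jaws' middle plane (about 324).

```bash
python3 - <<'E'
from station import bot
from h import *
p=pickle.load(open("pics/w2.pkl","rb")); st=bot.get_state()
a=back(p,[[317,148]],.055)[0]; b=back(p,[[315.5,319]],.0465)[0]; d=b-a
yaw=np.arctan2(d[1],d[0]); L=np.hypot(*d[:2]); print(a,b,L,yaw)
u=np.array([np.cos(yaw),np.sin(yaw),0]); g=a+u*.065; print(g, b-u*.035)
yaw=-.275; kx=np.array([np.cos(yaw),np.sin(yaw),0]); ky=np.array([-kx[1],kx[0],0])
plan(st,[g[0],g[1],.048],toolR([0,0,-1],ky),1)
E
```

```text
[0.4620055  0.27752959 0.055     ] [0.55309672 0.25119429 0.0465    ] 0.09482171741361835 -0.2814354954889196
[0.52444825 0.25947682 0.055     ] [0.5194737  0.26091501 0.0465    ]
turn total [0.009 0.01  0.008] per row [0.0093 0.0097 0.0084] shift total mm [  5.3  -6.6 -88.9]
0 [88.9 -6.1 -5.9]
```

>>> send_rows(
  deltas=[
    [0,25,-6,-6,0.01,0.01,0.008],
    [0,25,0,0,0,0,0],
    [0,20,0,0,0,0,0],
    [0,12,0,0,0,0,0],
    [0,0,0,0,0,0,0],
  ],
)

```text
time_s: 3.8
eef_pos: [0.526, 0.2628, 0.0642]
tcp_rot: [-1.008, 1.313, 1.001]
wrist_force: [0.1, 0.2, 0.2]
finger_gap: 0.0857
```

```bash
python3 - <<'E'
from station import bot
from h import *
st=bot.get_state(); show(st)
yaw=-.275; kx=np.array([np.cos(yaw),np.sin(yaw),0]); ky=np.array([-kx[1],kx[0],0])
plan(st,[.524,.259,.048],toolR([0,0,-1],ky),1)
E
```

```text
3.8 pos [0.526  0.2628 0.0642] gap 0.0857 F [0.1 0.2 0.2] T [ 0.03  0.03 -0.02]
[[ 0.013 -0.963  0.269]
 [ 0.004  0.269  0.963]
 [-1.    -0.011  0.008]] q [ 0.332  0.302  1.652 -0.     1.174 -0.966]
turn total [0.003 0.008 0.011] per row [0.0028 0.0076 0.0113] shift total mm [ -2.   -3.8 -16.2]
0 [16.1  1.1 -4.3]
```

>>> send_rows(
  deltas=[
    [0,9,1,-4,0.003,0.01,0.012],
    [0,8,0,0,0,0,0],
    [0,0,0,0,0,0,0],
  ],
)

```text
time_s: 4.1
eef_pos: [0.5251, 0.2599, 0.0497]
tcp_rot: [-1.006, 1.326, 1.003]
wrist_force: [0.7, 0.4, -0.2]
finger_gap: 0.0854
```

```bash
python3 - <<'E'
from station import bot
from h import *
st=bot.get_state(); show(st)
yaw=-.275; kx=np.array([np.cos(yaw),np.sin(yaw),0]); ky=np.array([-kx[1],kx[0],0])
plan(st,[.524,.259,.048],toolR([0,0,-1],ky),1)
E
```

```text
4.1 pos [0.5251 0.2599 0.0497] gap 0.0854 F [ 0.7  0.4 -0.2] T [ 0.03 -0.01 -0.04]
[[ 0.002 -0.962  0.271]
 [-0.001  0.271  0.962]
 [-1.    -0.002 -0.001]] q [ 0.329  0.321  1.66  -0.002  1.16  -0.966]
turn total [ 0.    -0.001  0.002] per row [ 0.0002 -0.0007  0.002 ] shift total mm [-1.1 -0.9 -1.7]
0 [ 1.7  0.9 -1.2]
```

Good. Closing.

>>> send_rows(
  deltas=[
    [0.4,1.5,1,-1,0,0,0],
    [0.6,0,0,0,0,0,0],
    [0.8,0,0,0,0,0,0],
    [1,0,0,0,0,0,0],
    [1,0,0,0,0,0,0],
    [1,0,0,0,0,0,0],
    [1,0,0,0,0,0,0],
    [1,0,0,0,0,0,0],
  ],
  squeeze=80,
)

```text
time_s: 4.9
eef_pos: [0.5244, 0.2593, 0.0495]
tcp_rot: [-1.006, 1.324, 1.002]
wrist_force: [-0.2, -0.6, -1.1]
finger_gap: 0.0208
```

```bash
python3 - <<'E'
from station import bot
from h import *
st=bot.get_state(); show(st); pickle.dump(st,open("grasp.pkl","wb"))
E
```

```text
4.9 pos [0.5244 0.2593 0.0495] gap 0.0208 F [-0.2 -0.6 -1.1] T [ 0.02  0.02 -0.03]
[[ 0.003 -0.962  0.271]
 [-0.001  0.271  0.962]
 [-1.    -0.003  0.   ]] q [ 0.328  0.318  1.663 -0.002  1.157 -0.967]
```

Gripped. I'll lift and look.

>>> send_rows(
  deltas=[
    [1,-10,0,0,0,0,0],
    [1,-20,0,0,0,0,0],
    [1,-25,0,0,0,0,0],
    [1,-30,0,0,0,0,0],
    [1,-30,0,0,0,0,0],
    [1,-30,0,0,0,0,0],
    [1,-20,0,0,0,0,0],
    [1,0,0,0,0,0,0],
  ],
  squeeze=110,
)

```text
time_s: 5.7
eef_pos: [0.5227, 0.2591, 0.225]
tcp_rot: [-1.006, 1.325, 1.002]
wrist_force: [-0.0, -0.1, -1.6]
finger_gap: 0.0205
```

```bash
python3 - <<'E'
from station import bot
from h import *
st=bot.get_state(); show(st)
p=cap(bot,"wrist","w3"); t=cap(bot,"top","t3"); s=cap(bot,"scene","s3")
g=pickle.load(open("grasp.pkl","rb"))
E
```

```text
5.7 pos [0.5227 0.2591 0.225 ] gap 0.0205 F [-0.  -0.1 -1.6] T [0.02 0.04 0.02]
[[ 0.003 -0.962  0.271]
 [-0.001  0.271  0.962]
 [-1.    -0.003  0.   ]] q [ 0.329  0.178  1.463 -0.002  1.498 -0.967]
```

View pics/w3.png

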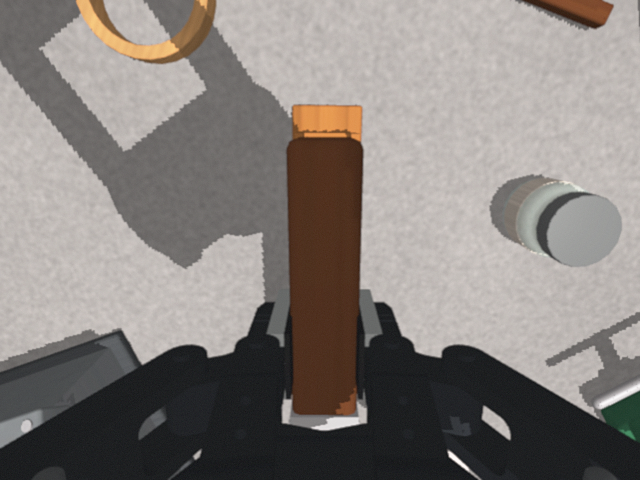

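View pics/s3.png

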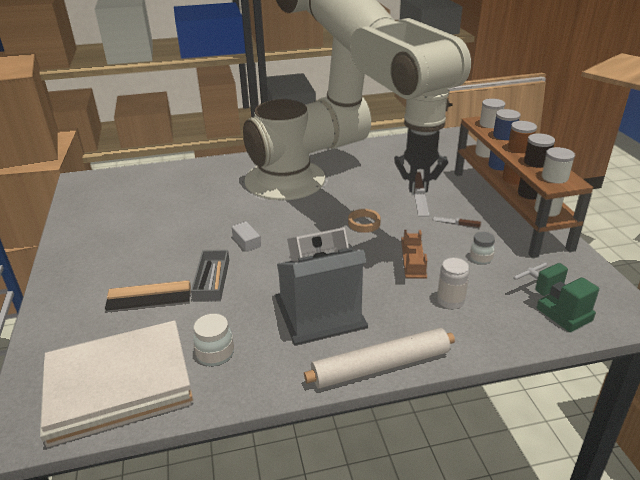

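The knife is held straight in the jaws: handle rear (325,140), junction (325,412). I'll check its pose in the hand from the three views.

```bash
python3 - <<'E'
from station import bot
from h import *
st=bot.get_state()
w=pickle.load(open("pics/w3.pkl","rb"));t=pickle.load(open("pics/t3.pkl","rb"));s=pickle.load(open("pics/s3.pkl","rb"))
Rt=R.from_rotvec(st["tcp_rot"])
loc=lambda P:(Rt.inv().apply(P-st["eef_pos"])*1000).round(1)
print("rear L/R top", loc(back(w,[[289,141],[362,141]],.2305)), "front", loc(back(w,[[292,413],[358,413]],.2305)))
# predicted tip in views
tip=st["eef_pos"]+Rt.apply(np.array([[.0045,-.135,-.013],[.0045,-.135,.013],[.0045,-.035,-.013],[.0045,-.035,.013]]))
o=[]
for p,sz in ((t,6),(s,6)):
    uv=proj(p,tip); c=uv.mean(0).astype(int); x0,y0=c-[30,35]
    im=cv2.resize(p["pixels"][y0:y0+80,x0:x0+65,::-1],None,fx=sz,fy=sz,interpolation=cv2.INTER_CUBIC)
    for u in uv: cv2.circle(im,tuple(int(v) for v in (u+.5-[x0,y0])*sz),3,(0,0,255),1)
    o.append(im)
cv2.imwrite("pics/tip3.png",np.hstack(o))
E
```

```text
rear L/R top [[-9.6 63.5 -9.6]
 [-9.7 63.5 10.4]] front [[ -9.8 -25.  -10.8]
 [ -9.8 -25.   11.3]]
```

View pics/tip3.png

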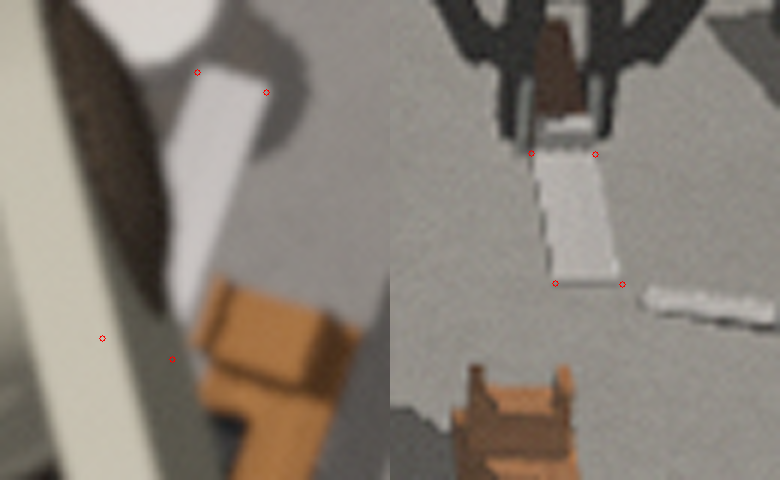

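The tip sits where predicted, within about 1 px in both views. Next I'll carry the knife high over to the console for a close look with the wrist camera.

```bash
python3 - <<'E'
from station import bot
from h import *
st=bot.get_state()
yaw=.089; kx=np.array([np.cos(yaw),np.sin(yaw),0]); ky=np.array([-kx[1],kx[0],0])
plan(st,[.70,-.055,.42],toolR([0,0,-1],ky),16)
E
```

```text
turn total [-0.364 -0.003 -0.002] per row [-0.0227 -0.0002 -0.0001] shift total mm [ 178.2 -313.7  199.3]
0 [-12.4 -16.  -15.9]
1 [-12.4 -15.7 -16.2]
2 [-12.4 -15.3 -16.6]
3 [-12.4 -14.9 -16.9]
4 [-12.4 -14.5 -17.3]
5 [-12.4 -14.1 -17.6]
6 [-12.4 -13.7 -17.9]
7 [-12.4 -13.3 -18.2]
8 [-12.4 -12.9 -18.5]
9 [-12.4 -12.5 -18.8]
10 [-12.4 -12.  -19.1]
11 [-12.4 -11.6 -19.3]
12 [-12.4 -11.2 -19.6]
13 [-12.4 -10.7 -19.8]
14 [-12.4 -10.3 -20.1]
15 [-12.5  -9.8 -20.3]
```

>>> send_rows(
  deltas=[
    [1,-25,-5,-5,-0.02,0,0],
    [1,-30,-15,-20,-0.025,0,0],
    [1,-30,-15,-20,-0.025,0,0],
    [1,-30,-15,-20,-0.025,0,0],
    [1,-25,-18,-22,-0.03,0,0],
    [1,-20,-18,-22,-0.03,0,0],
    [1,-15,-18,-22,-0.03,0,0],
    [1,-10,-18,-22,-0.03,0,0],
  ],
)

```text
time_s: 6.65
eef_pos: [0.6167, 0.0843, 0.3981]
tcp_rot: [-1.169, 1.254, 1.188]
wrist_force: [0.2, -0.4, -2.1]
finger_gap: 0.0204
```

>>> send_rows(
  deltas=[
    [1,-10,-18,-24,-0.03,0,0],
    [1,0,-16,-24,-0.03,0,0],
    [1,0,-16,-24,-0.03,0,0],
    [1,0,-16,-24,-0.03,0,0],
    [1,0,-16,-24,-0.03,0,0],
    [1,0,-14,-24,-0.03,0,0],
    [1,0,-12,-24,0,0,0],
    [1,0,0,0,0,0,0],
  ],
)

```text
time_s: 7.45
eef_pos: [0.7393, -0.09, 0.3912]
tcp_rot: [-1.291, 1.173, 1.343]
wrist_force: [-0.0, 0.7, -2.6]
finger_gap: 0.0201
```

```bash
python3 - <<'E'
from station import bot
from h import *
st=bot.get_state(); show(st)
p=cap(bot,"wrist","w4"); print(bot.find_in(p,"cover"),bot.find_in(p,"console"))
E
```

```text
7.45 pos [ 0.7393 -0.09    0.3912] gap 0.0201 F [-0.   0.7 -2.6] T [-0.01  0.04 -0.06]
[[-0.043 -0.989 -0.139]
 [-0.004 -0.139  0.99 ]
 [-0.999  0.043  0.002]] q [-0.219  0.593  0.567 -0.015  2.022 -1.935]
[{'bbox': [329.7, 62.7, 495.2, 225.8], 'conf': 0.85}, {'bbox': [58.6, 0.0, 123.9, 15.7], 'conf': 0.29}] [{'bbox': [300.1, 55.2, 498.8, 277.3], 'conf': 0.56}]
```

View pics/w4.png

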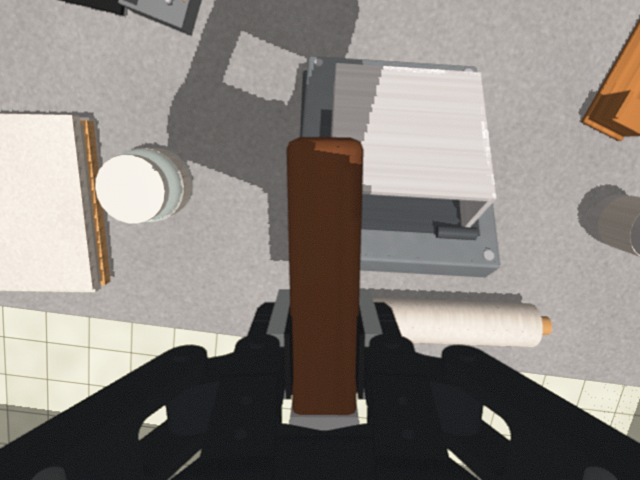

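```bash
python3 - <<'E'
from h import *
p=pickle.load(open("pics/w4.pkl","rb")); t=pickle.load(open("pics/top1.pkl","rb"))
f=lambda p,x0,y0,x1,y1,k: cv2.resize(p["pixels"][y0:y1,x0:x1,::-1],None,fx=k,fy=k,interpolation=cv2.INTER_CUBIC)
cv2.imwrite("pics/w4c.png",f(p,290,45,510,285,2.5*1))
E
```

```text
(no output)
```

View pics/w4c.png

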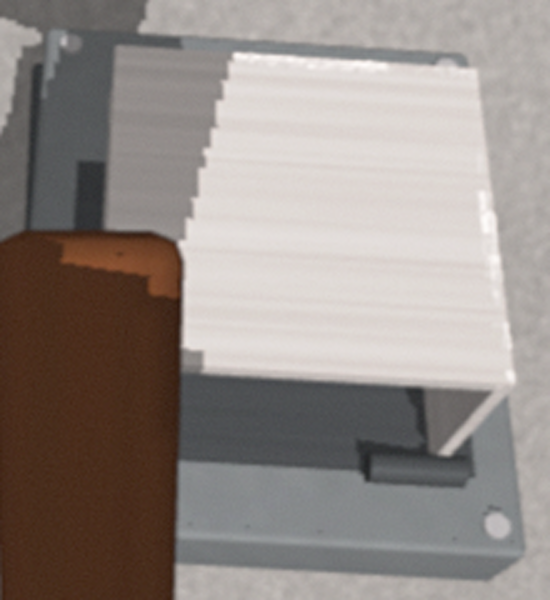

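```bash
python3 - <<'E'
from h import *
W=pickle.load(open("pics/w4.pkl","rb")); T=pickle.load(open("pics/top1.pkl","rb")); S=pickle.load(open("pics/scene1.pkl","rb"))
c=lambda x,y:[x/2.5+290,y/2.5+45]
obs=[(W,[-.175,-.08,0],c(50,30)),(W,[-.175,.08,0],c(466,54)),(W,[.025,.08,0],c(523,552)),
(W,[0,.055,.054],c(512,380)),(W,[-.112,.055,.054],c(477,70)),(W,[-.112,-.055,.054],c(113,45)),
(T,[.025,.08,0],[315,133.3]),(T,[.025,-.08,0],[388.1,129.2]),(T,[-.175,.08,0],[321.5,220.8]),(T,[-.175,-.08,0],[390,217]),
(S,[.025,.08,0],[364.7,250.5]),(S,[.025,-.08,0],[294.2,263.4]),(S,[-.055,0,.035],[317,241.8]),(S,[0,.055,.054],[345.5,229.6]),(S,[0,-.055,.054],[296.9,237.7])]
sc={id(W):.8/400*1,id(T):1.1/560,id(S):1.9/578}
def f(q,raw=False):
    w=pose2(q); r=[]
    for p,X,uv in obs:
        e=proj(p,w(panel2con([X])))[0]-uv
        r.append(e if raw else e*sc[id(p)]*1000)
    return np.array(r) if raw else np.ravel(r)
r=least_squares(f,[.678,-.041,.09],loss="soft_l1"); print(r.x); print(f(r.x,True).round(1).tolist())
r2=least_squares(lambda q:f(q)[:12],[.678,-.041,.09]); print("wrist only",r2.x,f(r2.x,True)[:6].round(1).tolist())
cam=lambda p:-R.from_rotvec(p["rvec"]).as_matrix().T@p["tvec"]
print(cam(W),cam(T),cam(S))
np.save("con.npy",r.x)
E
```

```text
[ 0.67587922 -0.03863542  0.08580421]
[[-2.5, -0.4], [0.8, -0.4], [3.7, 2.9], [1.8, 8.8], [-1.2, 0.7], [0.0, 2.5], [-1.8, 1.9], [0.2, 1.6], [-2.5, 0.8], [-0.5, 0.4], [-0.4, -1.2], [-1.8, 1.0], [-0.4, -0.3], [-0.5, -2.3], [-0.5, -0.7]]
wrist only [ 0.67388761 -0.03959132  0.07879562] [[-2.6, -3.5], [0.8, -2.1], [2.2, 1.0], [0.7, 6.1], [-1.3, -1.7], [-0.2, -1.0]]
[ 0.67645489 -0.09959188  0.51459135] [ 0.32854425 -0.00929406  1.34718975] [ 1.71027962 -0.26279425  0.94258208]
```

```bash
python3 - <<'E'
from h import *
W=pickle.load(open("pics/w4.pkl","rb")); T=pickle.load(open("pics/top1.pkl","rb")); S=pickle.load(open("pics/scene1.pkl","rb"))
c=lambda x,y:[x/2.5+290-.3,y/2.5+45-.3]
obs=[(W,[-.175,-.08,0],c(50,30)),(W,[-.175,.08,0],c(466,54)),(W,[.025,.08,0],c(523,552)),
(W,[-.112,.055,.054],c(477,70)),(W,[-.112,-.055,.054],c(113,45)),
(T,[.025,.08,0],[314.6,133]),(T,[.025,-.08,0],[387.7,128.8]),(T,[-.175,.08,0],[321,220.4]),(T,[-.175,-.08,0],[389.6,216.6]),
(S,[.025,.08,0],[364.7,250.5]),(S,[.025,-.08,0],[294.2,263.4]),(S,[-.055,0,.035],[317,241.8])]
sc={id(W):.4/400*1,id(T):1.1/560,id(S):1.9/578}
def f(q,raw=False,zs=0):
    w=pose2(q); r=[]
    for p,X,uv in obs:
        e=proj(p,w(panel2con([X]))+[0,0,zs])[0]-uv
        r.append(e if raw else e*sc[id(p)]*1000)
    return np.array(r) if raw else np.ravel(r)
r=least_squares(f,[.678,-.041,.09],loss="soft_l1"); print(r.x); print(f(r.x,True).round(1).tolist())
for n,a,b in (("W",0,10),("T",10,18),("S",18,24)):
    r2=least_squares(lambda q:f(q)[a:b],[.678,-.041,.09]); print(n,r2.x.round(4),f(r2.x,True)[a//2:b//2].round(1).tolist())
np.save("con.npy",r.x)
w=pose2(r.x)
im=W["pixels"][:,:,::-1].copy()
X=[[-.175,-.08,0],[-.175,.08,0],[.025,.08,0],[.025,-.08,0]]; L=[[-.135,.055,.012],[-.135,-.055,.012]]; H=[[-.112,.055,.054],[-.112,-.055,.054],[0,-.055,.054],[0,.055,.054]]
for A in (X,L,H): cv2.polylines(im,[proj(W,w(panel2con(A))).round().astype(int)],True,(0,0,255),1)
cv2.imwrite("pics/w4o.png",cv2.resize(im[40:300,280:520],None,fx=2.3,fy=2.3))
im=S["pixels"][:,:,::-1].copy()
im=cv2.resize(im[210:300,260:380],None,fx=6,fy=6)
for A in (X,L,H): cv2.polylines(im,[((proj(S,w(panel2con(A)))+.5-[260,210])*6).round().astype(int)],True,(0,0,255),1)
cv2.imwrite("pics/s4o.png",im)
E
```

```text
[ 0.67630167 -0.03826358  0.0889426 ]
[[-2.1, 0.7], [1.1, 0.1], [4.7, 3.5], [-0.8, 1.4], [0.5, 3.7], [-1.7, 2.2], [0.3, 1.8], [-2.1, 1.1], [-0.2, 0.5], [-0.1, -1.2], [-1.5, 1.1], [-0.2, -0.2]]
W [ 0.6747 -0.0396  0.0753] [[-2.1, -2.5], [1.1, -0.6], [1.8, 2.6], [-1.1, 0.1], [0.2, 0.3]]
T [ 0.6796 -0.0402  0.0894] [[-0.8, 0.7], [1.2, 0.3], [-1.1, -0.2], [0.7, -0.9]]
S [ 0.6767 -0.0365  0.0792] [[0.5, -1.0], [-1.1, 1.0], [0.6, -0.2]]
```

View pics/w4o.png

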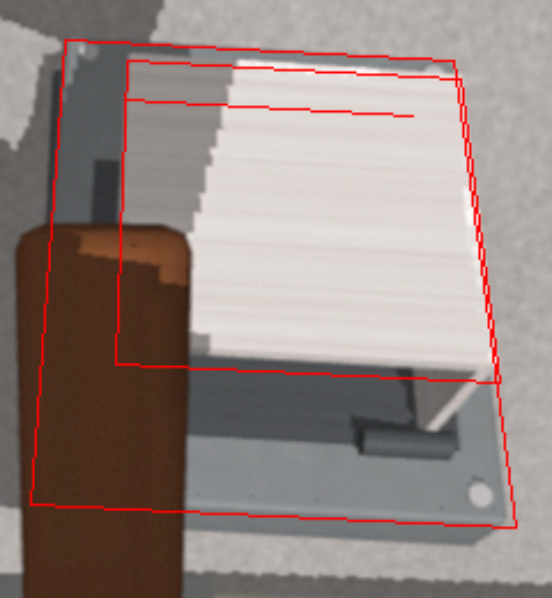

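View pics/s4o.png

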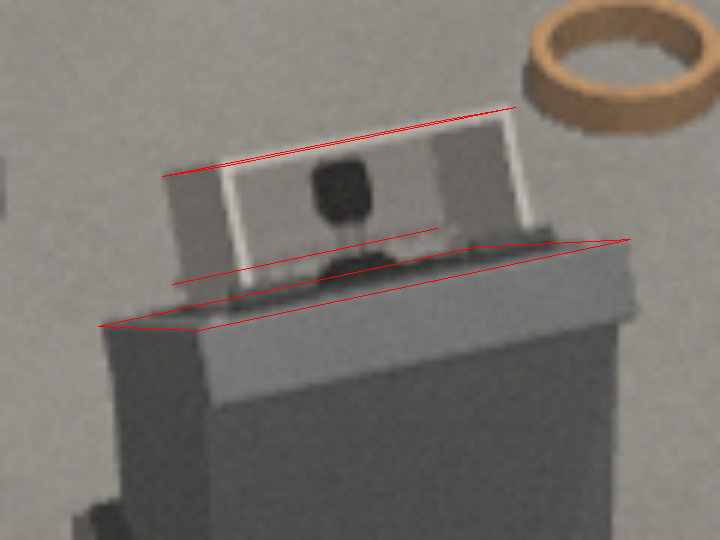

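The fit agrees within about 2 mm across the three cameras: console ≈ (0.676, -0.039), yaw ≈ 0.082. I'll feel for the panel with the blade for the last mm. Next is the path to the pre-insertion pose.

```bash
cat >> h.py <<'E'
CON=np.array([.676,-.039,.082])
TIPT=np.array([.0045,-.135,0])
def pan_axes():
    w=pose2(CON); o=w(panel2con([[0,0,0]]))[0]
    return o,np.array([w(panel2con([e]))[0]-o for e in np.eye(3)]).T  # columns px,py,pz
def tipT(x,y,z,phi=0,tip=TIPT):
    """TCP pose with knife tip centre at panel (x,y,z) m, knife pitched phi rad tip-up from panel"""
    o,A=pan_axes(); kx=A@[np.cos(phi),0,np.sin(phi)]; kz=A@[-np.sin(phi),0,np.cos(phi)]
    Rt=np.c_[-kz,-kx,A[:,1]]
    return o+A@[x,y,z]-Rt@tip, Rt
def tipnow(st,tip=TIPT):
    o,A=pan_axes(); Rt=R.from_rotvec(st["tcp_rot"]).as_matrix(); P=A.T@(st["eef_pos"]+Rt@tip-o)
    M=A.T@Rt; print("tip in panel mm",(P*1000).round(1),"phi deg",np.degrees(np.arctan2(-M[2,1],-M[0,1])).round(2),"kx",(-M[:,1]).round(3),"kz",(-M[:,0]).round(3))
E
python3 - <<'E'
from station import bot
from h import *
st=bot.get_state(); tipnow(st)
p,Rt=tipT(-.160,0,.025,-np.radians(1.5)); print("pre",p,np.linalg.det(Rt)); plan(st,p,Rt,16)
p2,Rt=tipT(-.097,0,.003,-np.radians(1.5)); print("ins",p2); 
p2,Rt=tipT(.02,0,.10,0); print("open",p2)
E
```

```text
tip in panel mm [210.8 -44.6  70.6] phi deg -37.31 kx [ 0.794  0.059 -0.605] kz [0.606 0.001 0.795]
pre [ 0.47621154 -0.05541947  0.06294756] 1.0
turn total [ 0.058  0.018 -0.625] per row [ 0.0036  0.0011 -0.0391] shift total mm [-261.6   31.3 -330.7]
0 [21.3 15.1  4.2]
1 [20.7 15.9  4.2]
2 [20.1 16.7  4.1]
3 [19.4 17.5  4.1]
4 [18.7 18.3  4.1]
5 [17.9 19.   4. ]
6 [17.2 19.7  4. ]
7 [16.4 20.4  3.9]
8 [15.6 21.   3.8]
9 [14.7 21.6  3.8]
10 [13.9 22.2  3.7]
11 [13.  22.7  3.7]
12 [12.1 23.2  3.6]
13 [11.2 23.7  3.5]
14 [10.3 24.1  3.4]
15 [ 9.3 24.5  3.4]
ins [ 0.54022099 -0.0501589   0.08106153]
open [ 0.5821751  -0.04671093  0.2246401 ]
```

```bash
python3 - <<'E'
from station import bot
from h import *
st=bot.get_state()
p,Rt=tipT(-.150,0,.020,-np.radians(6)); print("pre",p); plan(st,p,Rt,16)
E
```

```text
pre [ 0.48205424 -0.05493929  0.07383307]
turn total [ 0.058  0.016 -0.546] per row [ 0.0036  0.001  -0.0341] shift total mm [-255.8   31.8 -319.8]
0 [20.6 14.7  4.2]
1 [20.1 15.4  4.1]
2 [19.5 16.1  4.1]
3 [19.  16.8  4.1]
4 [18.4 17.5  4. ]
5 [17.8 18.1  4. ]
6 [17.1 18.7  3.9]
7 [16.5 19.3  3.9]
8 [15.8 19.9  3.8]
9 [15.1 20.4  3.8]
10 [14.4 20.9  3.7]
11 [13.7 21.4  3.6]
12 [13.  21.9  3.6]
13 [12.2 22.3  3.5]
14 [11.4 22.7  3.4]
15 [10.6 23.1  3.4]
```

>>> send_rows(
  deltas=[
    [1,0,15,3,0.004,0,-0.02],
    [1,0,26,4,0.004,0,-0.035],
    [1,-2,26,4,0.004,0,-0.04],
    [1,-3,26,4,0.004,0,-0.04],
    [1,-4,26,4,0.004,0,-0.04],
    [1,-5,26,4,0.004,0,-0.04],
    [1,-6,26,4,0.004,0,-0.04],
    [1,-6,26,4,0.004,0,-0.04],
  ],
)

```text
time_s: 8.4
eef_pos: [0.5267, -0.0719, 0.3985]
tcp_rot: [-1.39, 0.939, 1.103]
wrist_force: [-0.3, -0.8, -0.4]
finger_gap: 0.0206
```

```bash
python3 - <<'E'
from station import bot
from h import *
st=bot.get_state(); show(st); tipnow(st)
p,Rt=tipT(-.160,0,.06,-np.radians(6)); plan(st,p,Rt,10)
E
```

```text
8.4 pos [ 0.5267 -0.0719  0.3985] gap 0.0206 F [-0.3 -0.8 -0.4] T [-0.04  0.19 -0.03]
[[ 0.259 -0.959 -0.117]
 [ 0.037 -0.112  0.993]
 [-0.965 -0.261  0.006]] q [-0.352 -0.109  1.434  0.124  1.582 -2.023]
tip in panel mm [ 63.1 -16.1 229.8] phi deg -19.84 kx [ 0.94   0.033 -0.339] kz [ 0.34  -0.015  0.94 ]
turn total [ 0.031  0.019 -0.242] per row [ 0.0031  0.0019 -0.0242] shift total mm [ -75.7   14.4 -297.6]
0 [26.8 14.9  2.1]
1 [26.4 15.5  2.1]
2 [26.1 16.2  2.1]
3 [25.7 16.8  2.1]
4 [25.2 17.4  2.1]
5 [24.8 18.   2.1]
6 [24.4 18.6  2.1]
7 [23.9 19.2  2.1]
8 [23.4 19.8  2.1]
9 [22.9 20.4  2.1]
```

>>> send_rows(
  deltas=[
    [1,20,17,2,0.004,0.002,-0.02],
    [1,26,18,2,0.004,0.002,-0.027],
    [1,26,18,2,0.004,0.002,-0.027],
    [1,26,18,2,0.004,0.002,-0.027],
    [1,26,18,2,0.004,0.002,-0.027],
    [1,25,19,2,0.004,0.002,-0.027],
    [1,25,19,2,0.004,0.002,-0.027],
    [1,24,19,2,0.004,0.002,-0.027],
  ],
)

```text
time_s: 9.2
eef_pos: [0.45, -0.0538, 0.1597]
tcp_rot: [-1.455, 0.779, 0.898]
wrist_force: [0.7, -0.5, -0.2]
finger_gap: 0.0205
```

```bash
python3 - <<'E'
from station import bot
from h import *
st=bot.get_state(); show(st); tipnow(st)
p,Rt=tipT(-.150,0,.015,-np.radians(6)); plan(st,p,Rt,6)
E
```

```text
9.2 pos [ 0.45   -0.0538  0.1597] gap 0.0205 F [ 0.7 -0.5 -0.2] T [ 0.    0.36 -0.01]
[[ 0.478 -0.874 -0.087]
 [ 0.037 -0.079  0.996]
 [-0.877 -0.48  -0.005]] q [-0.457 -0.354  2.16   0.312  0.919 -2.254]
tip in panel mm [-126.9    4.7  107.8] phi deg -6.34 kx [ 0.994  0.007 -0.11 ] kz [0.11  0.002 0.994]
turn total [ 0.007 -0.002 -0.006] per row [ 0.0012 -0.0004 -0.001 ] shift total mm [ 34.9  -0.9 -90. ]
0 [15.9  2.1 -0.6]
1 [15.9  2.1 -0.6]
2 [15.9  2.1 -0.6]
3 [15.9  2.2 -0.6]
4 [15.9  2.2 -0.6]
5 [15.9  2.2 -0.6]
```

>>> send_rows(
  deltas=[
    [1,15,4,-1,0.003,0,0],
    [1,17,3,-1,0.003,0,0],
    [1,17,3,-1,0,0,0],
    [1,17,2,0,0,0,0],
    [1,15,2,0,0,0,0],
    [1,6,0,0,0,0,0],
    [1,0,0,0,0,0,0],
  ],
)

```text
time_s: 9.9
eef_pos: [0.473, -0.0469, 0.07]
tcp_rot: [-1.452, 0.776, 0.898]
wrist_force: [-1.1, 0.2, -0.7]
finger_gap: 0.0205
```

```bash
python3 - <<'E'
from station import bot
from h import *
st=bot.get_state(); show(st); tipnow(st)
p,Rt=tipT(-.148,0,.004,-np.radians(6)); plan(st,p,Rt,1)
p=cap(bot,"scene","s5"); t=cap(bot,"top","t5")
f=lambda p,x0,y0,x1,y1,k: cv2.resize(p["pixels"][y0:y1,x0:x1,::-1],None,fx=k,fy=k,interpolation=cv2.INTER_CUBIC)
a=f(p,240,150,420,290,3);b=f(t,280,110,420,250,3)
cv2.imwrite("pics/c5.png",cv2.resize(np.hstack([a,b]),None,fx=.8,fy=.8)); 
E
```

```text
9.9 pos [ 0.473  -0.0469  0.07  ] gap 0.0205 F [-1.1  0.2 -0.7] T [-0.02  0.38  0.09]
[[ 0.479 -0.873 -0.087]
 [ 0.04  -0.077  0.996]
 [-0.877 -0.481 -0.002]] q [-0.409 -0.172  2.234  0.378  0.665 -2.318]
tip in panel mm [-159.1    9.5   21. ] phi deg -6.25 kx [ 0.994  0.005 -0.109] kz [ 0.109 -0.001  0.994]
turn total [ 0.005  0.001 -0.004] per row [ 0.0055  0.0009 -0.0043] shift total mm [19.8 -7.2 -8.1]
0 [ 16.3 -12.8  -8.9]
```

View pics/c5.png

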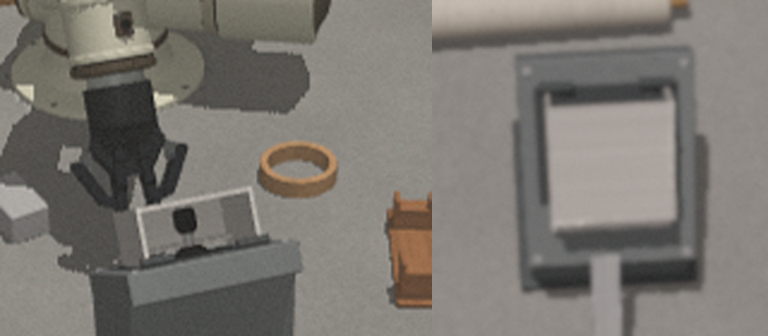

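>>> send_rows(
  deltas=[
    [1,7,-6,-5,0.004,0,-0.004],
    [1,6,-6,-4,0,0,0],
    [1,0,0,0,0,0,0],
  ],
)

```text
time_s: 10.3
eef_pos: [0.493, -0.0558, 0.0672]
tcp_rot: [-1.453, 0.772, 0.888]
wrist_force: [0.0, 0.2, -1.3]
finger_gap: 0.0201
```

```bash
python3 - <<'E'
from station import bot
from h import *
st=bot.get_state(); show(st); tipnow(st)
p,Rt=tipT(-.148,0,.0015,-np.radians(6)); plan(st,p,Rt,1)
t=cap(bot,"top","t6"); tip=[st["eef_pos"]+R.from_rotvec(st["tcp_rot"]).apply(x) for x in ([.003,-.135,-.013],[.003,-.135,.013])]
im=cv2.resize(t["pixels"][170:250,310:410,::-1],None,fx=7,fy=7,interpolation=cv2.INTER_CUBIC)
for u in proj(t,tip): cv2.circle(im,tuple(int(v) for v in (u+.5-[310,170])*7),4,(0,0,255),1)
cv2.imwrite("pics/c6.png",im)
E
```

```text
10.3 pos [ 0.493  -0.0558  0.0672] gap 0.0201 F [ 0.   0.2 -1.3] T [0.01 0.39 0.01]
[[ 0.487 -0.869 -0.083]
 [ 0.039 -0.073  0.997]
 [-0.872 -0.489 -0.002]] q [-0.412 -0.119  2.2    0.397  0.639 -2.336]
tip in panel mm [-144.9   -1.5    9. ] phi deg -5.73 kx [ 0.995  0.002 -0.1  ] kz [0.1   0.001 0.995]
turn total [ 0.002 -0.001  0.005] per row [ 0.002  -0.0014  0.0048] shift total mm [ 1.3  1.9 -7.3]
0 [7.1 2.3 1.8]
```

View pics/c6.png

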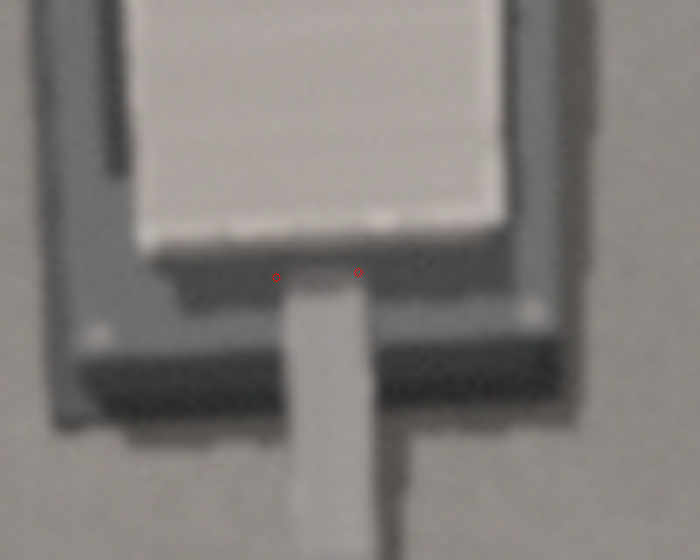

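>>> send_rows(
  deltas=[
    [1,2,1,0,0,0,0],
    [1,2,0,0,0,0,0],
    [1,0,0,0,0,0,0],
  ],
)

```text
time_s: 10.65
eef_pos: [0.4935, -0.0556, 0.0627]
tcp_rot: [-1.452, 0.772, 0.889]
wrist_force: [-0.3, 0.3, -0.5]
finger_gap: 0.0204
```

>>> send_rows(
  deltas=[
    [1,1,0,0,0,0,0],
    [1,1,0,0,0,0,0],
    [1,0,0,0,0,0,0],
  ],
)

```text
time_s: 10.95
eef_pos: [0.4944, -0.0554, 0.0608]
tcp_rot: [-1.452, 0.772, 0.888]
wrist_force: [-1.0, -0.8, -0.4]
finger_gap: 0.0199
```

```bash
python3 - <<'E'
from station import bot
from h import *
st=bot.get_state(); show(st); tipnow(st)
E
```

```text
10.95 pos [ 0.4944 -0.0554  0.0608] gap 0.0199 F [-1.  -0.8 -0.4] T [-0.03  0.27 -0.1 ]
[[ 0.487 -0.87  -0.083]
 [ 0.039 -0.073  0.997]
 [-0.873 -0.488 -0.002]] q [-0.409 -0.104  2.203  0.404  0.623 -2.343]
tip in panel mm [-147.3   -1.2    2.8] phi deg -5.77 kx [ 0.995  0.002 -0.101] kz [0.101 0.001 0.995]
```

>>> send_rows(
  deltas=[
    [1,1,0,0,0,0,0],
    [1,0,0,0,0,0,0],
  ],
)

```text
time_s: 11.15
eef_pos: [0.4949, -0.0554, 0.06]
tcp_rot: [-1.452, 0.772, 0.888]
wrist_force: [-2.1, -0.2, 0.5]
finger_gap: 0.0202
```

```bash
python3 - <<'E'
from station import bot
from h import *
st=bot.get_state(); show(st); tipnow(st)
E
```

```text
11.15 pos [ 0.4949 -0.0554  0.06  ] gap 0.0202 F [-2.1 -0.2  0.5] T [-0.01  0.24 -0.05]
[[ 0.487 -0.87  -0.083]
 [ 0.039 -0.073  0.997]
 [-0.873 -0.488 -0.002]] q [-0.408 -0.101  2.203  0.405  0.62  -2.344]
tip in panel mm [-147.4   -1.2    1.9] phi deg -5.76 kx [ 0.995  0.002 -0.1  ] kz [0.1   0.001 0.995]
```

>>> send_rows(
  deltas=[
    [1,1,0,0,0,0,0],
    [1,0,0,0,0,0,0],
  ],
)

```text
time_s: 11.35
eef_pos: [0.4954, -0.0554, 0.0592]
tcp_rot: [-1.452, 0.772, 0.888]
wrist_force: [-4.9, -0.4, 2.3]
finger_gap: 0.0203
```

```bash
python3 - <<'E'
from station import bot
from h import *
st=bot.get_state(); show(st); tipnow(st)
E
```

```text
11.35 pos [ 0.4954 -0.0554  0.0592] gap 0.0203 F [-4.9 -0.4  2.3] T [ 0.04  0.09 -0.02]
[[ 0.487 -0.869 -0.083]
 [ 0.039 -0.073  0.997]
 [-0.873 -0.489 -0.002]] q [-0.407 -0.099  2.203  0.406  0.617 -2.345]
tip in panel mm [-147.4   -1.3    0.9] phi deg -5.75 kx [ 0.995  0.002 -0.1  ] kz [0.1   0.001 0.995]
```

The blade touched the panel at an estimated z of about 2, with a few N of reaction, so the model is right within 1 mm. Next I'll plan the slide under the lip.

```bash
cat >> h.py <<'E'
def tippath(st,wps,tip=TIPT):
    """wps: list of (x,y,z mm,phi deg); prints row deltas one per waypoint, from the current pose"""
    p0=st["eef_pos"]; R0=R.from_rotvec(st["tcp_rot"])
    for x,y,z,ph in wps:
        p,Rm=tipT(x/1000,y/1000,z/1000,np.radians(ph),tip); R1=R.from_matrix(Rm)
        print((x,y,z,ph),"d",(R0.inv().apply(p-p0)*1000).round(1),"t",(R0.inv()*R1).as_rotvec().round(3)); p0,R0=p,R1
E
python3 - <<'E'
from station import bot
from h import *
st=bot.get_state()
tippath(st,[(-147,-1,3,-5.7),(-143,-1,3,-5.3),(-138,-1,3,-4.8),(-133,-1,3,-4.3),(-128,-1,3,-3.8),(-123,-1,3,-3.3)])
E
```

```text
(-147, -1, 3, -5.7) d [-2.  -0.2  0.5] t [ 0.002 -0.001 -0.001]
(-143, -1, 3, -5.3) d [ 0.5 -4.   0. ] t [-0.     0.    -0.007]
(-138, -1, 3, -4.8) d [ 0.7 -4.9  0. ] t [ 0.    -0.    -0.009]
(-133, -1, 3, -4.3) d [ 0.8 -4.9 -0. ] t [-0.     0.    -0.009]
(-128, -1, 3, -3.8) d [ 0.8 -5.   0. ] t [ 0.    -0.    -0.009]
(-123, -1, 3, -3.3) d [ 0.8 -5.  -0. ] t [-0.     0.    -0.009]
```

>>> send_rows(
  deltas=[
    [1,-2,0,0.5,0,0,0],
    [1,0.5,-4,0,0,0,-0.007],
    [1,0.7,-5,0,0,0,-0.009],
    [1,0.8,-5,0,0,0,-0.009],
    [1,0,0,0,0,0,0],
  ],
)

```text
time_s: 11.85
eef_pos: [0.5088, -0.0537, 0.0669]
tcp_rot: [-1.46, 0.75, 0.867]
wrist_force: [0.1, 0.2, -0.7]
finger_gap: 0.0204
```

```bash
python3 - <<'E'
from station import bot
from h import *
st=bot.get_state(); show(st); tipnow(st)
tippath(st,[(-128,-1,3,-3.8),(-123,-1,3,-3.3),(-118,-1,3,-2.8),(-113,-1,3,-2.3)])
E
```

```text
11.85 pos [ 0.5088 -0.0537  0.0669] gap 0.0204 F [ 0.1  0.2 -0.7] T [ 0.    0.37 -0.02]
[[ 0.511 -0.856 -0.083]
 [ 0.041 -0.072  0.997]
 [-0.859 -0.513 -0.002]] q [-0.398 -0.091  2.187  0.429  0.602 -2.353]
tip in panel mm [-131.5   -0.7    3.2] phi deg -4.17 kx [ 0.997  0.002 -0.073] kz [0.073 0.001 0.997]
(-128, -1, 3, -3.8) d [ 0.8 -3.5 -0. ] t [ 0.002 -0.001 -0.006]
(-123, -1, 3, -3.3) d [ 0.8 -5.  -0. ] t [-0.     0.    -0.009]
(-118, -1, 3, -2.8) d [ 0.9 -5.  -0. ] t [ 0.     0.    -0.009]
(-113, -1, 3, -2.3) d [ 0.9 -5.   0. ] t [-0.     0.    -0.009]
```

>>> send_rows(
  deltas=[
    [1,0.8,-4,0,0,0,-0.007],
    [1,0.8,-5,0,0,0,-0.009],
    [1,0.9,-5,0,0,0,-0.009],
    [1,0,0,0,0,0,0],
  ],
)

```text
time_s: 12.25
eef_pos: [0.5233, -0.0525, 0.0723]
tcp_rot: [-1.467, 0.729, 0.847]
wrist_force: [-0.1, -0.3, -1.6]
finger_gap: 0.0202
```

```bash
python3 - <<'E'
from station import bot
from h import *
st=bot.get_state(); show(st); tipnow(st)
tippath(st,[(-112,-1,3,-2.3),(-107,-1,3,-1.8),(-102,-1,3,-1.5),(-97,-1,3,-1.2)])
p=cap(bot,"scene","s7"); t=cap(bot,"top","t7")
f=lambda p,x0,y0,x1,y1,k: cv2.resize(p["pixels"][y0:y1,x0:x1,::-1],None,fx=k,fy=k,interpolation=cv2.INTER_CUBIC)
a=f(p,280,215,360,275,5);b=f(t,310,170,400,230,5)
cv2.imwrite("pics/c7.png",np.hstack([a,b][:1]+[b])[:, :800])
E
```

```text
12.25 pos [ 0.5233 -0.0525  0.0723] gap 0.0202 F [-0.1 -0.3 -1.6] T [-0.02  0.38  0.03]
[[ 0.534 -0.841 -0.083]
 [ 0.043 -0.071  0.997]
 [-0.844 -0.536 -0.002]] q [-0.388 -0.077  2.171  0.456  0.581 -2.367]
tip in panel mm [-116.1   -0.6    3. ] phi deg -2.62 kx [ 0.999  0.002 -0.046] kz [0.046 0.001 0.999]
(-112, -1, 3, -2.3) d [ 0.6 -4.1 -0.1] t [ 0.002 -0.001 -0.006]
(-107, -1, 3, -1.8) d [ 1. -5. -0.] t [ 0.    -0.    -0.009]
(-102, -1, 3, -1.5) d [ 0.5 -5.   0. ] t [-0.     0.    -0.005]
(-97, -1, 3, -1.2) d [ 0.6 -5.  -0. ] t [ 0.    -0.    -0.005]
```

View pics/c7.png

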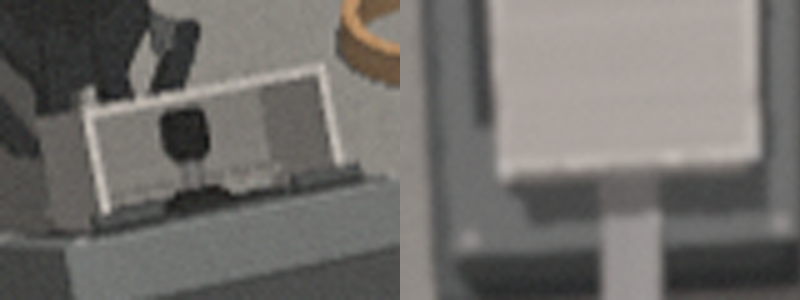

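The blade disappears under the lip at about (630,180) in the right crop. The guard is still shut and there is no force. I'll go deeper.

>>> send_rows(
  deltas=[
    [1,0.6,-4,0,0,0,-0.006],
    [1,1,-5,0,0,0,-0.009],
    [1,0.5,-5,0,0,0,-0.005],
    [1,0.5,-4,0,0,0,-0.005],
    [1,0,0,0,0,0,0],
  ],
)

```text
time_s: 12.85
eef_pos: [0.5407, -0.0509, 0.0804]
tcp_rot: [-1.473, 0.708, 0.826]
wrist_force: [-0.7, -0.9, -0.9]
finger_gap: 0.0202
```

```bash
python3 - <<'E'
from station import bot
from h import *
st=bot.get_state(); show(st); tipnow(st)
# arc: tip contact at radius r under lip, cover angle th; blade top touches underside (z 8): centre z 6.5-> offset
r=98; 
def arc(th,phi,r=98,h=6.0): 
    c,s=np.cos(th),np.sin(th); return (-r*c+h*s, -1, r*s+h*c, phi)
tippath(st,[arc(t,-1) for t in np.arange(0,.61,.1)])
E
```

```text
12.85 pos [ 0.5407 -0.0509  0.0804] gap 0.0202 F [-0.7 -0.9 -0.9] T [-0.08  0.41 -0.03]
[[ 0.556 -0.827 -0.083]
 [ 0.045 -0.07   0.997]
 [-0.83  -0.558 -0.002]] q [-0.375 -0.059  2.146  0.476  0.564 -2.37 ]
tip in panel mm [-97.   -0.6   3.1] phi deg -1.11 kx [ 1.     0.002 -0.019] kz [0.019 0.001 1.   ]
(np.float64(-98.0), -1, np.float64(6.0), -1) d [-2.6  1.1 -0.2] t [ 0.002 -0.001 -0.002]
(np.float64(-96.91140769736556), -1, np.float64(15.753699823057314), -1) d [-9.8 -0.9  0. ] t [0. 0. 0.]
(np.float64(-94.85450864367131), -1, np.float64(25.34999388496345), -1) d [-9.6 -1.9 -0. ] t [0. 0. 0.]
(np.float64(-91.84985469434135), -1, np.float64(34.69299918756492), -1) d [-9.4 -2.8  0. ] t [0. 0. 0.]
(np.float64(-87.92746735843085), -1, np.float64(43.68936351026506), -1) d [-9.1 -3.8 -0. ] t [0. 0. 0.]
(np.float64(-83.1265378336313), -1, np.float64(52.249198154554136), -1) d [-8.6 -4.7 -0. ] t [0. 0. 0.]
(np.float64(-77.49503542077825), -1, np.float64(60.28697608217155), -1) d [-8.1 -5.5 -0. ] t [0. 0. 0.]
```

>>> send_rows(
  deltas=[
    [1,-3,1,0,0,0,0],
    [1,-5,0,0,0,0,0],
    [1,-5,-0.5,0,0,0,0],
    [1,-5,-1,0,0,0,0],
    [1,-5,-1,0,0,0,0],
    [1,0,0,0,0,0,0],
  ],
)

```text
time_s: 13.45
eef_pos: [0.5277, -0.0518, 0.1021]
tcp_rot: [-1.473, 0.709, 0.827]
wrist_force: [0.6, 0.3, -3.1]
finger_gap: 0.0201
```

```bash
python3 - <<'E'
from station import bot
from h import *
st=bot.get_state(); show(st); tipnow(st)
p=cap(bot,"scene","s8"); t=cap(bot,"top","t8")
f=lambda p,x0,y0,x1,y1,k: cv2.resize(p["pixels"][y0:y1,x0:x1,::-1],None,fx=k,fy=k,interpolation=cv2.INTER_CUBIC)
a=f(p,270,195,360,275,4.4);b=f(t,310,150,400,230,4.4)
cv2.imwrite("pics/c8.png",np.hstack([a,b]))
E
```

```text
13.45 pos [ 0.5277 -0.0518  0.1021] gap 0.0201 F [ 0.6  0.3 -3.1] T [-0.02  0.56  0.05]
[[ 0.555 -0.827 -0.083]
 [ 0.045 -0.07   0.997]
 [-0.83  -0.557 -0.002]] q [-0.39  -0.124  2.15   0.447  0.625 -2.344]
tip in panel mm [-95.3  -0.4  28.3] phi deg -1.14 kx [ 1.     0.002 -0.02 ] kz [0.02  0.001 1.   ]
```

View pics/c8.png

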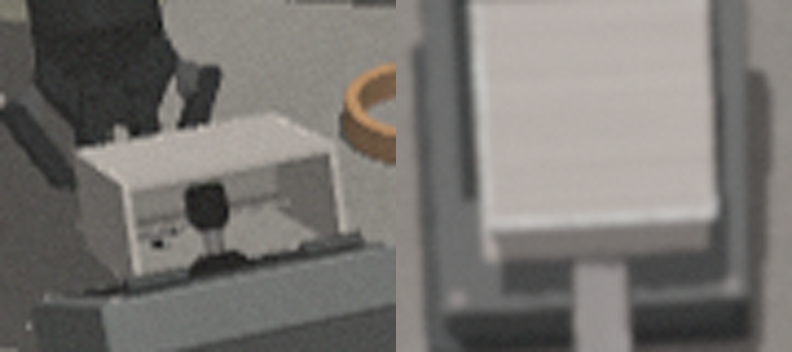

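The guard is rising: the roof tilts in the scene crop and the front wall shows in the top crop. I'll continue along the arc.

```bash
cat >> h.py <<'E'
def arc(th,phi,r=100,h=6.0): 
    c,s=np.cos(th),np.sin(th); return tuple(np.round((-r*c+h*s, 0, r*s+h*c),1))+(phi,)
E
python3 - <<'E'
from station import bot
from h import *
st=bot.get_state()
tippath(st,[arc(t,-1) for t in np.arange(.3,1.0,.08)])
E
```

```text
(np.float64(-93.8), np.float64(0.0), np.float64(35.3), -1) d [-7.2 -1.5  0.6] t [ 0.002 -0.001 -0.003]
(np.float64(-90.6), np.float64(0.0), np.float64(42.7), -1) d [-7.5 -3.1 -0. ] t [0. 0. 0.]
(np.float64(-86.9), np.float64(0.0), np.float64(49.8), -1) d [-7.2 -3.6  0. ] t [0. 0. 0.]
(np.float64(-82.7), np.float64(0.0), np.float64(56.6), -1) d [-6.9 -4.1  0. ] t [0. 0. 0.]
(np.float64(-77.9), np.float64(0.0), np.float64(63.0), -1) d [-6.5 -4.7 -0. ] t [0. 0. 0.]
(np.float64(-72.6), np.float64(0.0), np.float64(69.0), -1) d [-6.1 -5.2 -0. ] t [0. 0. 0.]
(np.float64(-66.9), np.float64(0.0), np.float64(74.6), -1) d [-5.7 -5.6  0. ] t [0. 0. 0.]
(np.float64(-60.7), np.float64(0.0), np.float64(79.7), -1) d [-5.2 -6.1 -0. ] t [0. 0. 0.]
(np.float64(-54.1), np.float64(0.0), np.float64(84.3), -1) d [-4.7 -6.5 -0. ] t [0. 0. 0.]
```

>>> send_rows(
  deltas=[
    [1,-7,-1.5,0,0,0,0],
    [1,-7.5,-3,0,0,0,0],
    [1,-7,-3.5,0,0,0,0],
    [1,-7,-4,0,0,0,0],
    [1,-6.5,-4.5,0,0,0,0],
    [1,-6,-5,0,0,0,0],
    [1,0,0,0,0,0,0],
  ],
)

```text
time_s: 14.25
eef_pos: [0.5223, -0.0522, 0.1519]
tcp_rot: [-1.473, 0.709, 0.827]
wrist_force: [1.4, -0.7, -2.1]
finger_gap: 0.0202
```

```bash
python3 - <<'E'
from station import bot
from h import *
st=bot.get_state(); show(st); tipnow(st)
p=cap(bot,"scene","s9"); t=cap(bot,"top","t9")
f=lambda p,x0,y0,x1,y1,k: cv2.resize(p["pixels"][y0:y1,x0:x1,::-1],None,fx=k,fy=k,interpolation=cv2.INTER_CUBIC)
a=f(p,270,185,360,275,4.4);b=f(t,310,140,400,230,4.4)
cv2.imwrite("pics/c9.png",np.hstack([a,b]))
tippath(st,[arc(t,-1) for t in np.arange(.85,1.75,.08)])
E
```

```text
14.25 pos [ 0.5223 -0.0522  0.1519] gap 0.0202 F [ 1.4 -0.7 -2.1] T [-0.03  0.46  0.02]
[[ 0.555 -0.828 -0.083]
 [ 0.045 -0.07   0.997]
 [-0.831 -0.557 -0.002]] q [-0.397 -0.205  2.101  0.386  0.746 -2.27 ]
tip in panel mm [-71.1  -0.4  72.1] phi deg -1.17 kx [ 1.     0.002 -0.02 ] kz [0.02  0.001 1.   ]
(np.float64(-61.5), np.float64(0.0), np.float64(79.1), -1) d [-6.8 -9.4  0.6] t [ 0.002 -0.001 -0.003]
(np.float64(-55.0), np.float64(0.0), np.float64(83.7), -1) d [-4.7 -6.4 -0. ] t [0. 0. 0.]
(np.float64(-48.1), np.float64(0.0), np.float64(87.9), -1) d [-4.3 -6.8  0. ] t [0. 0. 0.]
(np.float64(-40.9), np.float64(0.0), np.float64(91.4), -1) d [-3.6 -7.1 -0. ] t [0. 0. 0.]
(np.float64(-33.5), np.float64(0.0), np.float64(94.4), -1) d [-3.1 -7.3 -0. ] t [0. 0. 0.]
(np.float64(-25.8), np.float64(0.0), np.float64(96.8), -1) d [-2.5 -7.7  0. ] t [0. 0. 0.]
(np.float64(-18.0), np.float64(0.0), np.float64(98.5), -1) d [-1.8 -7.8 -0. ] t [0. 0. 0.]
(np.float64(-10.1), np.float64(0.0), np.float64(99.7), -1) d [-1.3 -7.9  0. ] t [0. 0. 0.]
(np.float64(-2.1), np.float64(0.0), np.float64(100.2), -1) d [-0.6 -8.  -0. ] t [0. 0. 0.]
(np.float64(5.9), np.float64(0.0), np.float64(100.0), -1) d [ 0.1 -8.  -0. ] t [0. 0. 0.]
(np.float64(13.9), np.float64(0.0), np.float64(99.2), -1) d [ 0.7 -8.  -0. ] t [0. 0. 0.]
(np.float64(21.8), np.float64(0.0), np.float64(97.8), -1) d [ 1.3 -7.9 -0. ] t [0. 0. 0.]
```

View pics/c9.png

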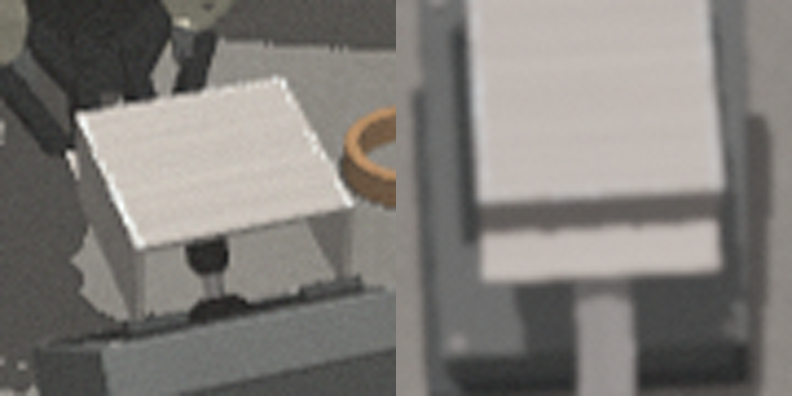

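>>> send_rows(
  deltas=[
    [1,-6,-7,0.5,0,0,0],
    [1,-5,-7,0,0,0,0],
    [1,-4.5,-7,0,0,0,0],
    [1,-4,-7,0,0,0,0],
    [1,-3.5,-7,0,0,0,0],
    [1,-3,-7.5,0,0,0,0],
    [1,-2.5,-7.5,0,0,0,0],
    [1,-2,-7.5,0,0,0,0],
  ],
)

```text
time_s: 15.15
eef_pos: [0.5546, -0.0485, 0.2112]
tcp_rot: [-1.47, 0.711, 0.831]
wrist_force: [0.2, 0.5, -3.0]
finger_gap: 0.0206
```

```bash
python3 - <<'E'
from station import bot
from h import *
st=bot.get_state(); show(st); tipnow(st)
p=cap(bot,"scene","s10"); t=cap(bot,"top","t10")
f=lambda p,x0,y0,x1,y1,k: cv2.resize(p["pixels"][y0:y1,x0:x1,::-1],None,fx=k,fy=k,interpolation=cv2.INTER_CUBIC)
a=f(p,270,175,360,275,4.4);b=f(t,310,130,400,230,4.4)
cv2.imwrite("pics/c10.png",np.hstack([a,b]))
tippath(st,[arc(t,-1) for t in np.arange(1.5,1.85,.08)])
E
```

```text
15.15 pos [ 0.5546 -0.0485  0.2112] gap 0.0206 F [ 0.2  0.5 -3. ] T [-0.1   0.75 -0.01]
[[ 0.552 -0.83  -0.083]
 [ 0.046 -0.069  0.997]
 [-0.833 -0.553  0.   ]] q [-0.355 -0.188  1.959  0.317  0.854 -2.155]
tip in panel mm [-10.5   0.6 101.6] phi deg -1.4 kx [ 1.     0.001 -0.024] kz [ 0.024 -0.001  1.   ]
(np.float64(-1.1), np.float64(0.0), np.float64(100.2), -1) d [ 2.1 -9.4 -0.5] t [ 0.001  0.001 -0.007]
(np.float64(6.9), np.float64(0.0), np.float64(99.9), -1) d [ 0.2 -8.  -0. ] t [0. 0. 0.]
(np.float64(14.9), np.float64(0.0), np.float64(99.1), -1) d [ 0.7 -8.  -0. ] t [0. 0. 0.]
(np.float64(22.8), np.float64(0.0), np.float64(97.6), -1) d [ 1.4 -7.9 -0. ] t [0. 0. 0.]
(np.float64(30.5), np.float64(0.0), np.float64(95.4), -1) d [ 2.1 -7.7  0. ] t [0. 0. 0.]
```

View pics/c10.png

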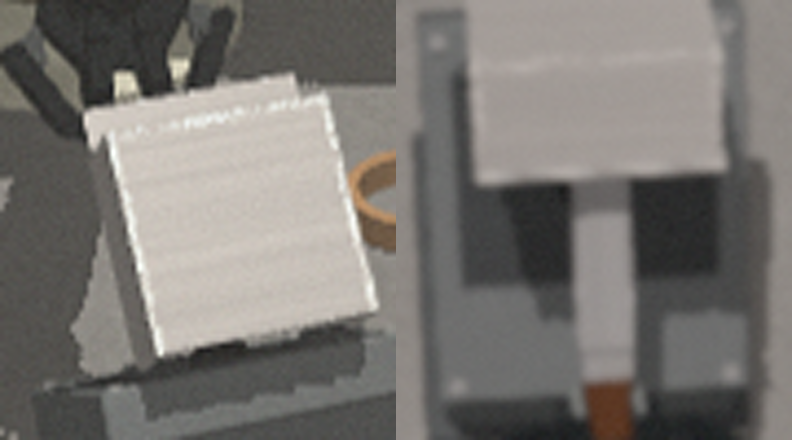

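>>> send_rows(
  deltas=[
    [1,1,-8,-0.5,0,0,0],
    [1,0,-8,0,0,0,0],
    [1,0.5,-8,0,0,0,0],
    [1,1,-8,0,0,0,0],
    [1,0,0,0,0,0,0],
  ],
)

```text
time_s: 15.75
eef_pos: [0.5855, -0.0466, 0.2283]
tcp_rot: [-1.471, 0.711, 0.83]
wrist_force: [-0.7, 0.4, -1.1]
finger_gap: 0.0203
```

```bash
python3 - <<'E'
from station import bot
from h import *
st=bot.get_state(); show(st); tipnow(st)
p=cap(bot,"scene","s11"); t=cap(bot,"top","t11")
f=lambda p,x0,y0,x1,y1,k: cv2.resize(p["pixels"][y0:y1,x0:x1,::-1],None,fx=k,fy=k,interpolation=cv2.INTER_CUBIC)
a=f(p,270,175,360,275,4.4);b=f(t,310,130,400,230,4.4)
cv2.imwrite("pics/c11.png",np.hstack([a,b]))
E
```

```text
15.75 pos [ 0.5855 -0.0466  0.2283] gap 0.0203 F [-0.7  0.4 -1.1] T [-0.02  0.41  0.04]
[[ 0.552 -0.829 -0.083]
 [ 0.046 -0.069  0.997]
 [-0.832 -0.554 -0.   ]] q [-0.325 -0.132  1.876  0.292  0.87  -2.107]
tip in panel mm [24.7 -0.  97.9] phi deg -1.34 kx [ 1.     0.001 -0.023] kz [ 0.023 -0.     1.   ]
```

View pics/c11.png

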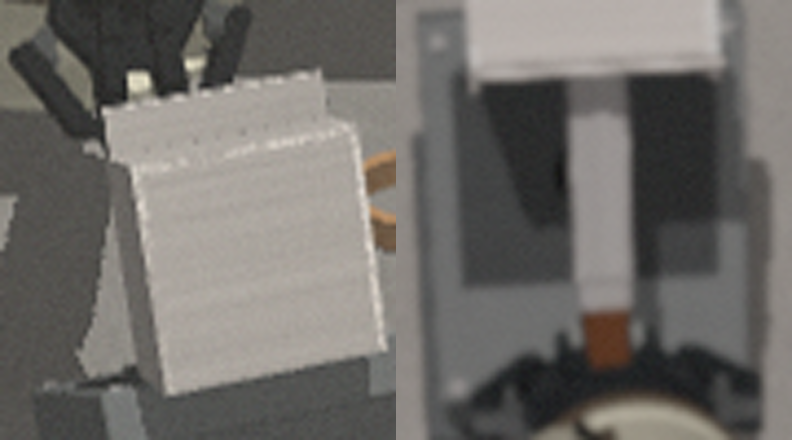

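The guard now leans well past square, at roughly 1.75 rad. I'll draw the knife back and check that the guard stays.

>>> send_rows(
  deltas=[
    [1,0,10,0,0,0,0],
    [1,-5,22,1,0,0,0],
    [1,-14,22,2,0,0,0],
    [1,-14,22,2,0,0,0],
    [1,-14,22,2,0,0,0],
    [1,-20,20,2,0,0,0.03],
    [1,-20,18,5,0.03,0,0.05],
    [1,0,0,0,0,0,0],
  ],
)

```text
time_s: 16.65
eef_pos: [0.4119, -0.0445, 0.2194]
tcp_rot: [-1.419, 0.788, 0.882]
wrist_force: [0.1, 0.4, -0.7]
finger_gap: 0.0204
```

```bash
python3 - <<'E'
from station import bot
from h import *
st=bot.get_state(); show(st); tipnow(st)
p=cap(bot,"scene","s12"); t=cap(bot,"top","t12")
f=lambda p,x0,y0,x1,y1,k: cv2.resize(p["pixels"][y0:y1,x0:x1,::-1],None,fx=k,fy=k,interpolation=cv2.INTER_CUBIC)
a=f(p,270,175,360,275,4.4);b=f(t,310,130,400,230,4.4)
cv2.imwrite("pics/c12.png",np.hstack([a,b]))
g=pickle.load(open("grasp.pkl","rb"))
plan(st,[.5244,.2593,.20],R.from_rotvec(g["tcp_rot"]),16)
E
```

```text
16.65 pos [ 0.4119 -0.0445  0.2194] gap 0.0204 F [ 0.1  0.4 -0.7] T [-0.07  0.35 -0.05]
[[ 0.478 -0.876 -0.056]
 [ 0.042 -0.041  0.998]
 [-0.877 -0.48   0.017]] q [-0.494 -0.508  2.128  0.299  1.111 -2.194]
tip in panel mm [-123.3   12.   178.2] phi deg -6.3 kx [ 0.993 -0.031 -0.11 ] kz [ 0.11  -0.003  0.994]
turn total [0.32 0.1  0.49] per row [0.02   0.0062 0.0306] shift total mm [112.5 303.8 -19.4]
0 [ 5.2 -6.4 18.5]
1 [ 4.9 -6.2 18.7]
2 [ 4.6 -5.9 18.8]
3 [ 4.3 -5.7 19. ]
4 [ 4.  -5.4 19.1]
5 [ 3.8 -5.2 19.3]
6 [ 3.5 -4.9 19.4]
7 [ 3.2 -4.6 19.5]
8 [ 3.  -4.3 19.6]
9 [ 2.7 -4.  19.7]
10 [ 2.5 -3.7 19.8]
11 [ 2.2 -3.4 19.9]
12 [ 2. -3. 20.]
13 [ 1.8 -2.7 20. ]
14 [ 1.6 -2.3 20.1]
15 [ 1.4 -2.  20.1]
```

View pics/c12.png

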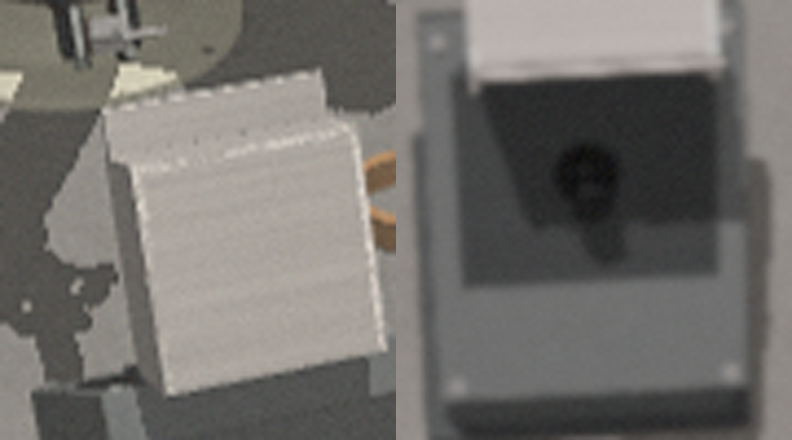

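The guard stays open by itself, and the stick is visible at crop (588,180). Carrying the knife back to the rest.

>>> send_rows(
  deltas=[
    [1,2,-6,18,0.01,0,0.02],
    [1,4,-6,20,0.022,0.007,0.034],
    [1,4,-6,20,0.022,0.007,0.034],
    [1,4,-6,20,0.022,0.007,0.034],
    [1,4,-6,20,0.022,0.007,0.034],
    [1,3,-5,20,0.022,0.007,0.034],
    [1,3,-5,20,0.022,0.007,0.034],
    [1,3,-5,20,0.022,0.007,0.034],
  ],
)

```text
time_s: 17.55
eef_pos: [0.4707, 0.1196, 0.208]
tcp_rot: [-1.212, 1.078, 0.961]
wrist_force: [0.6, -1.3, -0.4]
finger_gap: 0.0203
```

>>> send_rows(
  deltas=[
    [1,3,-5,20,0.022,0.007,0.034],
    [1,3,-5,20,0.022,0.007,0.034],
    [1,2,-4,20,0.022,0.007,0.034],
    [1,2,-4,20,0.022,0.007,0.034],
    [1,2,-4,20,0.022,0.007,0.034],
    [1,0,0,0,0,0,0],
  ],
)

```text
time_s: 18.15
eef_pos: [0.5132, 0.2249, 0.1924]
tcp_rot: [-1.059, 1.268, 1.015]
wrist_force: [-0.3, 0.0, -1.4]
finger_gap: 0.0204
```

```bash
python3 - <<'E'
from station import bot
from h import *
st=bot.get_state(); show(st)
g=pickle.load(open("grasp.pkl","rb"))
plan(st,[.5244,.2593,.12],R.from_rotvec(g["tcp_rot"]),1)
plan(st,[.5244,.2593,.12],R.from_rotvec(g["tcp_rot"]),4)
E
```

```text
18.15 pos [0.5132 0.2249 0.1924] gap 0.0204 F [-0.3  0.  -1.4] T [-0.05  0.07 -0.04]
[[ 0.046 -0.974  0.221]
 [ 0.002  0.222  0.975]
 [-0.999 -0.044  0.012]] q [ 0.281  0.122  1.594 -0.011  1.381 -1.065]
turn total [0.052 0.013 0.04 ] per row [0.0515 0.0133 0.0404] shift total mm [ 11.2  34.4 -72.4]
0 [72.9 -0.1 35.2]
turn total [0.052 0.013 0.04 ] per row [0.0129 0.0033 0.0101] shift total mm [ 11.2  34.4 -72.4]
0 [18.2 -0.   8.8]
1 [18.2 -0.1  8.9]
2 [18.2 -0.2  8.9]
3 [18.1 -0.2  9. ]
```

>>> send_rows(
  deltas=[
    [1,10,0,10,0.014,0.004,0.012],
    [1,18,0,10,0.014,0.004,0.012],
    [1,18,0,9,0.014,0.004,0.012],
    [1,18,0,8,0.014,0.004,0.012],
    [1,0,0,0,0,0,0],
  ],
)

```text
time_s: 18.65
eef_pos: [0.5237, 0.2628, 0.1208]
tcp_rot: [-1.001, 1.333, 1.01]
wrist_force: [-0.6, -0.3, -1.5]
finger_gap: 0.0201
```

```bash
python3 - <<'E'
from station import bot
from h import *
st=bot.get_state(); show(st)
g=pickle.load(open("grasp.pkl","rb"))
plan(st,g["eef_pos"]+[0,0,.02],R.from_rotvec(g["tcp_rot"]),1)
cap(bot,"scene","s13");w=cap(bot,"wrist","w13")
# handle pose in hand vs earlier
E
```

```text
18.65 pos [0.5237 0.2628 0.1208] gap 0.0201 F [-0.6 -0.3 -1.5] T [0.   0.07 0.05]
[[-0.008 -0.963  0.271]
 [ 0.001  0.271  0.963]
 [-1.     0.008 -0.001]] q [ 0.332  0.255  1.586  0.003  1.307 -0.965]
turn total [ 0.001 -0.002 -0.011] per row [ 0.0005 -0.0018 -0.0113] shift total mm [  0.7  -3.5 -51.3]
0 [51.3 -2.  -3.1]
```

View pics/w13.png

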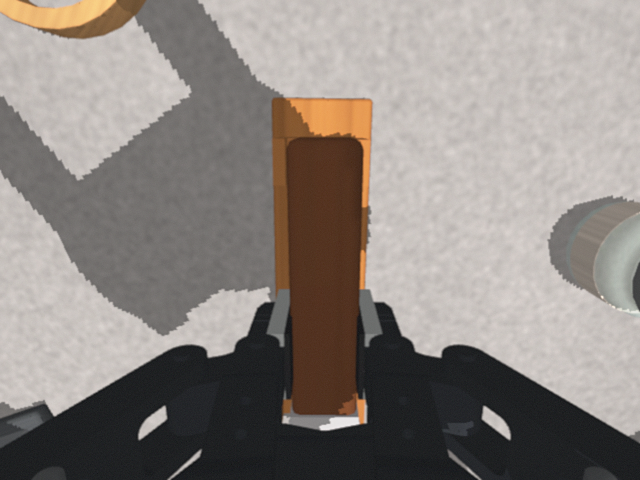

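The knife sits in the hand exactly as before: rear at (325,138), front at (325,413). It is aligned over the rest, whose centre is at about 322. Lowering.

>>> send_rows(
  deltas=[
    [1,15,-2,-3,0,-0.002,-0.012],
    [1,18,0,-0.5,0,0,0],
    [1,16,0,0,0,0,0],
    [1,0,0,0,0,0,0],
  ],
)

```text
time_s: 19.15
eef_pos: [0.5275, 0.2574, 0.0782]
tcp_rot: [-1.011, 1.31, 0.998]
wrist_force: [0.3, -0.4, -0.4]
finger_gap: 0.0204
```

```bash
python3 - <<'E'
from station import bot
from h import *
st=bot.get_state(); show(st)
g=pickle.load(open("grasp.pkl","rb"))
plan(st,g["eef_pos"],R.from_rotvec(g["tcp_rot"]),1)
E
```

```text
19.15 pos [0.5275 0.2574 0.0782] gap 0.0204 F [ 0.3 -0.4 -0.4] T [ 0.01  0.06 -0.06]
[[ 0.017 -0.963  0.268]
 [ 0.003  0.268  0.963]
 [-1.    -0.016  0.007]] q [ 0.324  0.283  1.644 -0.003  1.197 -0.974]
turn total [0.003 0.007 0.012] per row [0.0032 0.0071 0.0122] shift total mm [ -3.    1.9 -28.7]
0 [28.7  3.9  0.8]
```

>>> send_rows(
  deltas=[
    [1,9,3,0.5,0.002,0.003,0.008],
    [1,9,1,0,0,0,0],
    [1,4,0,0,0,0,0],
    [1,0,0,0,0,0,0],
  ],
)

```text
time_s: 19.55
eef_pos: [0.525, 0.2591, 0.0582]
tcp_rot: [-1.007, 1.313, 1.0]
wrist_force: [0.3, -0.2, -1.4]
finger_gap: 0.0201
```

```bash
python3 - <<'E'
from station import bot
from h import *
st=bot.get_state(); show(st)
g=pickle.load(open("grasp.pkl","rb"))
plan(st,g["eef_pos"],R.from_rotvec(g["tcp_rot"]),1)
E
```

```text
19.55 pos [0.525  0.2591 0.0582] gap 0.0201 F [ 0.3 -0.2 -1.4] T [ 0.    0.03 -0.03]
[[ 0.013 -0.963  0.27 ]
 [ 0.004  0.27   0.963]
 [-1.    -0.011  0.007]] q [ 0.327  0.304  1.663 -0.     1.162 -0.97 ]
turn total [0.002 0.007 0.008] per row [0.0016 0.0068 0.0077] shift total mm [-0.6  0.2 -8.6]
0 [ 8.6  0.7 -0. ]
```

>>> send_rows(
  deltas=[
    [1,4,0.7,0,0.001,0.006,0.008],
    [1,3,0,0,0,0,0],
    [1,0,0,0,0,0,0],
  ],
)

```text
time_s: 19.85
eef_pos: [0.5247, 0.2595, 0.0512]
tcp_rot: [-1.006, 1.324, 1.003]
wrist_force: [-0.2, 0.4, -2.1]
finger_gap: 0.02
```

```bash
python3 - <<'E'
from station import bot
from h import *
st=bot.get_state(); show(st)
g=pickle.load(open("grasp.pkl","rb"))
plan(st,g["eef_pos"],R.from_rotvec(g["tcp_rot"]),1)
E
```

```text
19.85 pos [0.5247 0.2595 0.0512] gap 0.02 F [-0.2  0.4 -2.1] T [ 0.05  0.03 -0.05]
[[ 0.003 -0.963  0.271]
 [ 0.     0.271  0.963]
 [-1.    -0.003  0.001]] q [ 3.280e-01  3.170e-01  1.662e+00 -1.000e-03  1.160e+00 -9.680e-01]
turn total [ 0.001  0.001 -0.   ] per row [ 0.0007  0.0007 -0.0003] shift total mm [-0.2 -0.2 -1.7]
0 [ 1.7  0.2 -0.3]
```

Down the last 1.7 mm, then open.

>>> send_rows(
  deltas=[
    [1,1.7,0,-0.3,0,0,0],
    [1,0,0,0,0,0,0],
    [0.6,0,0,0,0,0,0],
    [0.4,0,0,0,0,0,0],
    [0.2,0,0,0,0,0,0],
    [0,0,0,0,0,0,0],
    [0,0,0,0,0,0,0],
  ],
)

```text
time_s: 20.55
eef_pos: [0.5251, 0.2594, 0.0501]
tcp_rot: [-1.006, 1.322, 1.002]
wrist_force: [1.4, 0.6, 0.1]
finger_gap: 0.0852
```

>>> send_rows(
  deltas=[
    [0,-10,0,0,0,0,0],
    [0,-20,0,0,0,0,0],
    [0,-30,0,0,0,0,0],
    [0,-30,0,0,0,0,0],
    [0,-30,0,0,0,0,0],
    [0,-30,0,0,0,0,0],
  ],
)

```text
time_s: 21.15
eef_pos: [0.5226, 0.2586, 0.2048]
tcp_rot: [-1.006, 1.328, 1.005]
wrist_force: [0.8, -0.2, -0.2]
finger_gap: 0.0852
```

```bash
python3 - <<'E'
from station import bot
from h import *
st=bot.get_state(); show(st)
w=cap(bot,"wrist","w14"); s=cap(bot,"scene","s14")
a=cv2.resize(w["pixels"][:,:,::-1],None,fx=.8,fy=.8)[:, 100:500]
b=cv2.resize(s["pixels"][215:315,390:490,::-1],None,fx=3.84,fy=3.84,interpolation=cv2.INTER_CUBIC)
cv2.imwrite("pics/c14.png",np.hstack([a,b]))
E
```

```text
21.15 pos [0.5226 0.2586 0.2048] gap 0.0852 F [ 0.8 -0.2 -0.2] T [-0.02  0.02  0.01]
[[-0.001 -0.963  0.271]
 [-0.001  0.271  0.963]
 [-1.     0.001 -0.002]] q [ 3.280e-01  1.890e-01  1.491e+00 -1.000e-03  1.463e+00 -9.690e-01]
```

View pics/c14.png

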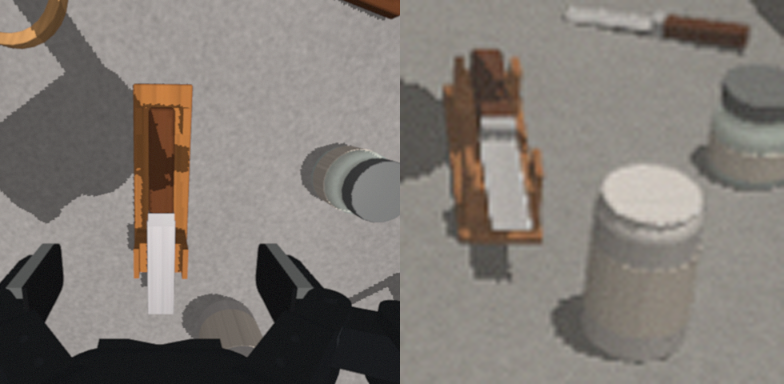

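The knife lies back in its saddles as before: handle (160,160) and blade to (160,312) in the left crop, and the scene crop looks the same as at the start. Now for the stick. I'll straddle the knob with half-open jaws and push it with the right pad.

```bash
python3 - <<'E'
from station import bot
from h import *
st=bot.get_state()
Z=np.zeros(3)
for z in (.038,.11,.2):
    p,Rt=tipT(-.055,0,z,0,Z); print(z,p.round(4))
plan(st,p,Rt,14)
E
```

```text
0.038 [ 0.6692 -0.0396  0.2046]
0.11 [ 0.628  -0.0429  0.2636]
0.2 [ 0.5766 -0.0472  0.3373]
turn total [-0.345 -0.108 -0.599] per row [-0.0247 -0.0077 -0.0428] shift total mm [  52.6 -306.3  129.3]
0 [ -9.2  -9.6 -20. ]
1 [ -9.   -9.5 -20.2]
2 [ -8.7  -9.4 -20.4]
3 [ -8.5  -9.2 -20.5]
4 [ -8.3  -9.1 -20.7]
5 [ -8.   -8.9 -20.8]
6 [ -7.8  -8.7 -21. ]
7 [ -7.6  -8.5 -21.2]
8 [ -7.4  -8.3 -21.3]
9 [ -7.2  -8.1 -21.4]
10 [ -7.   -7.9 -21.6]
11 [ -6.9  -7.7 -21.7]
12 [ -6.7  -7.4 -21.9]
13 [ -6.6  -7.2 -22. ]
```

>>> send_rows(
  deltas=[
    [0.5,-14,-8,-18,-0.02,-0.008,-0.035],
    [0.5,-18,-9,-21,-0.025,-0.008,-0.043],
    [0.5,-16,-9,-21,-0.025,-0.008,-0.043],
    [0.5,-14,-9,-21,-0.025,-0.008,-0.043],
    [0.5,-10,-9,-21,-0.025,-0.008,-0.043],
    [0.5,-8,-9,-21,-0.025,-0.008,-0.043],
    [0.5,-6,-9,-21,-0.025,-0.008,-0.043],
    [0.5,-4,-9,-21,-0.025,-0.008,-0.043],
  ],
)

```text
time_s: 22.05
eef_pos: [0.5513, 0.0803, 0.311]
tcp_rot: [-1.299, 0.959, 0.904]
wrist_force: [-0.2, 0.2, 0.2]
finger_gap: 0.0427
```

```bash
python3 - <<'E'
from station import bot
from h import *
st=bot.get_state(); show(st); Z=np.zeros(3)
p,Rt=tipT(-.055,0,.17,0,Z)
plan(st,p,Rt,6)
E
```

```text
22.05 pos [0.5513 0.0803 0.311 ] gap 0.0427 F [-0.2  0.2  0.2] T [-0.01  0.17  0.06]
[[ 0.353 -0.934  0.061]
 [ 0.006  0.067  0.998]
 [-0.936 -0.352  0.029]] q [ 0.004 -0.12   1.635  0.004  1.266 -1.501]
turn total [-0.14  -0.041 -0.248] per row [-0.0233 -0.0069 -0.0414] shift total mm [  42.4 -126.     1.7]
0 [  2.1  -8.1 -20.5]
1 [  2.3  -7.5 -20.7]
2 [  2.5  -6.9 -20.9]
3 [  2.6  -6.4 -21.1]
4 [  2.7  -5.8 -21.2]
5 [  2.8  -5.1 -21.4]
```

>>> send_rows(
  deltas=[
    [0.5,2,-8,-21,-0.024,-0.007,-0.042],
    [0.5,2,-8,-21,-0.024,-0.007,-0.042],
    [0.5,2,-7,-21,-0.024,-0.007,-0.042],
    [0.5,2,-6,-21,-0.024,-0.007,-0.042],
    [0.5,3,-6,-20,-0.024,-0.007,-0.042],
    [0.5,2,-4,-14,-0.015,-0.004,-0.025],
    [0.5,0,0,0,0,0,0],
  ],
)

```text
time_s: 22.75
eef_pos: [0.5915, -0.0451, 0.3185]
tcp_rot: [-1.48, 0.695, 0.807]
wrist_force: [-0.7, -0.0, 0.5]
finger_gap: 0.0426
```

```bash
python3 - <<'E'
from station import bot
from h import *
st=bot.get_state(); show(st); Z=np.zeros(3); tipnow(st,Z)
p,Rt=tipT(-.055,0,.07,0,Z)
plan(st,p,Rt,5)
w=cap(bot,"wrist","w15"); print(bot.find_in(w,"stick_knob")[:2])
o,A=pan_axes(); print("knob pred",proj(w,[o+A@[-.055,0,.046],o+A@[-.055,0,.035]]))
E
```

```text
22.75 pos [ 0.5915 -0.0451  0.3185] gap 0.0426 F [-0.7 -0.   0.5] T [-0.06  0.33  0.02]
[[ 0.574 -0.815 -0.08 ]
 [ 0.042 -0.068  0.997]
 [-0.818 -0.575 -0.005]] q [-0.32  -0.177  1.74   0.262  1.018 -2.046]
tip in panel mm [-53.5   0.9 176. ] phi deg 0.12 kx [1.    0.001 0.002] kz [-0.002  0.005  1.   ]
turn total [ 0.001 -0.005  0.002] per row [ 0.0002 -0.001   0.0004] shift total mm [ 59.4   4.  -87.7]
0 [21.2  0.3 -0.1]
1 [21.2  0.3 -0.1]
2 [21.2  0.3 -0.1]
3 [21.2  0.3 -0.1]
4 [21.2  0.3 -0.2]
[{'bbox': [308.7, 211.2, 342.1, 245.6], 'conf': 0.81}]
knob pred [[325.01699599 234.27351023]
 [325.08169133 229.96000296]]
```

View pics/w15.png

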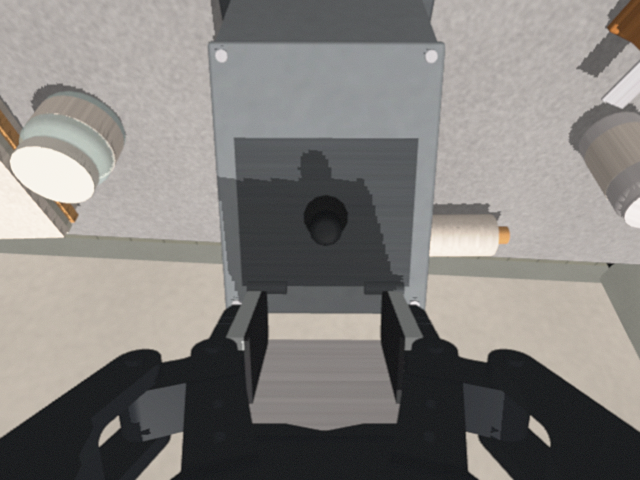

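The knob is at (325,232) against a prediction of (325,234), so the model holds. The jaws are centred on it. Descending along the panel normal.

>>> send_rows(
  deltas=[
    [0.5,15,0,0,0,0,0],
    [0.5,22,0,0,0,0,0],
    [0.5,22,0,0,0,0,0],
    [0.5,22,0,0,0,0,0],
    [0.5,20,0,0,0,0,0],
    [0.5,0,0,0,0,0,0],
  ],
)

```text
time_s: 23.45
eef_pos: [0.6524, -0.033, 0.2299]
tcp_rot: [-1.48, 0.693, 0.814]
wrist_force: [-0.1, 0.4, -0.1]
finger_gap: 0.0428
```

```bash
python3 - <<'E'
from station import bot
from h import *
st=bot.get_state(); show(st); Z=np.zeros(3); tipnow(st,Z)
p,Rt=tipT(-.055,0,.038,0,Z)
plan(st,p,Rt,4)
w=cap(bot,"wrist","w16")
E
```

```text
23.45 pos [ 0.6524 -0.033   0.2299] gap 0.0428 F [-0.1  0.4 -0.1] T [-0.08  0.29  0.02]
[[ 0.571 -0.817 -0.085]
 [ 0.046 -0.071  0.996]
 [-0.82  -0.572 -0.003]] q [-2.570e-01 -1.000e-03  1.759e+00  2.620e-01  8.190e-01 -2.037e+00]
tip in panel mm [-53.7   8.   68. ] phi deg -0.08 kx [ 1.     0.004 -0.001] kz [0.001 0.001 1.   ]
turn total [ 0.004 -0.001 -0.001] per row [ 0.001  -0.0002 -0.0003] shift total mm [ 16.8  -6.6 -25.3]
0 [ 7.5  0.3 -2. ]
1 [ 7.5  0.3 -2. ]
2 [ 7.5  0.3 -2. ]
3 [ 7.5  0.3 -2. ]
```

View pics/w16.png

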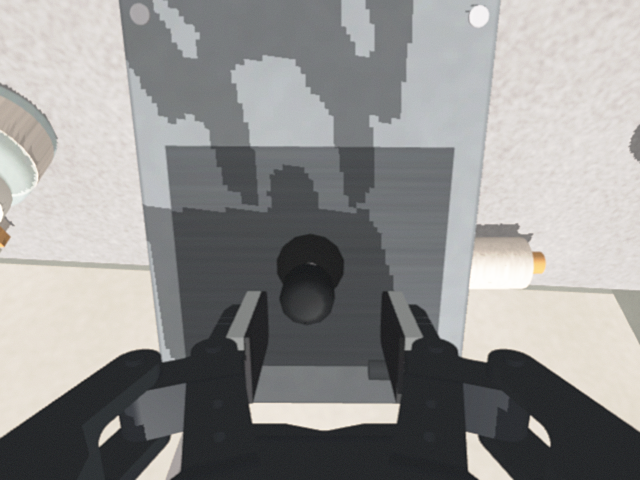

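Drifted 8 mm to +y. I'll re-centre first, then go down.

>>> send_rows(
  deltas=[
    [0.5,0,1,-7,0.003,0,0],
    [0.5,7,0,0,0,0,0],
    [0.5,0,0,0,0,0,0],
  ],
)

```text
time_s: 23.8
eef_pos: [0.6562, -0.0394, 0.2265]
tcp_rot: [-1.479, 0.692, 0.811]
wrist_force: [0.3, 1.2, -0.7]
finger_gap: 0.0428
```

```bash
python3 - <<'E'
from station import bot
from h import *
st=bot.get_state(); show(st); Z=np.zeros(3); tipnow(st,Z)
p,Rt=tipT(-.055,0,.038,0,Z)
plan(st,p,Rt,3)
E
```

```text
23.8 pos [ 0.6562 -0.0394  0.2265] gap 0.0428 F [ 0.3  1.2 -0.7] T [-0.02  0.32 -0.01]
[[ 0.573 -0.815 -0.083]
 [ 0.046 -0.07   0.997]
 [-0.818 -0.575 -0.002]] q [-0.268  0.009  1.756  0.274  0.811 -2.054]
tip in panel mm [-53.    1.2  63.4] phi deg 0.09 kx [1.    0.003 0.002] kz [-0.002  0.001  1.   ]
turn total [ 0.003 -0.001  0.002] per row [ 0.0008 -0.0004  0.0006] shift total mm [ 13.   -0.2 -21.9]
0 [ 8.5  0.7 -0.4]
1 [ 8.5  0.7 -0.4]
2 [ 8.5  0.7 -0.4]
```

>>> send_rows(
  deltas=[
    [0.5,9,1,-1,0,0,0],
    [0.5,9,1,-1,0,0,0],
    [0.5,7,0,0,0,0,0],
    [0.5,0,0,0,0,0,0],
  ],
)

```text
time_s: 24.2
eef_pos: [0.6701, -0.0409, 0.2041]
tcp_rot: [-1.48, 0.691, 0.809]
wrist_force: [0.0, -0.2, -0.2]
finger_gap: 0.0426
```

```bash
python3 - <<'E'
from station import bot
from h import *
st=bot.get_state(); show(st); Z=np.zeros(3); tipnow(st,Z)
p,Rt=tipT(-.055,.019,.037,0,Z)
plan(st,p,Rt,3)
w=cap(bot,"wrist","w17")
E
```

```text
24.2 pos [ 0.6701 -0.0409  0.2041] gap 0.0426 F [ 0.  -0.2 -0.2] T [-0.04  0.26  0.04]
[[ 0.574 -0.814 -0.083]
 [ 0.045 -0.069  0.997]
 [-0.817 -0.576 -0.003]] q [-0.263  0.055  1.757  0.283  0.763 -2.066]
tip in panel mm [-54.6  -1.4  37.1] phi deg 0.18 kx [1.    0.002 0.003] kz [-0.003  0.002  1.   ]
turn total [ 0.002 -0.002  0.003] per row [ 0.0008 -0.0007  0.0011] shift total mm [-1.9 20.3 -0.3]
0 [0.  0.1 6.8]
1 [0.  0.1 6.8]
2 [0.  0.1 6.8]
```

View pics/w17.png

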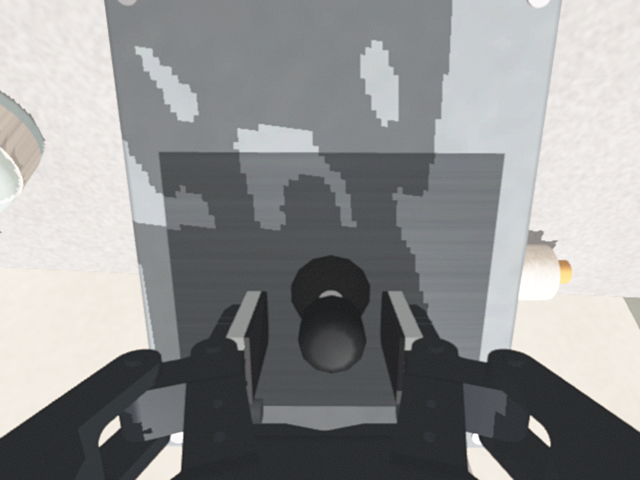

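Straddled: the knob at (332,335) is between the pads at 265 and 388. Pushing left (+y).

>>> send_rows(
  deltas=[
    [0.5,0,0,6,0,0,0],
    [0.5,0,0,6,0,0,0],
    [0.5,0,0,5,0,0,0],
    [0.5,0,0,4,0,0,0],
    [0.5,0,0,0,0,0,0],
  ],
)

```text
time_s: 24.75
eef_pos: [0.6684, -0.0183, 0.2059]
tcp_rot: [-1.481, 0.69, 0.806]
wrist_force: [-0.4, -2.6, 0.0]
finger_gap: 0.0427
```

```bash
python3 - <<'E'
from station import bot
from h import *
st=bot.get_state(); show(st); Z=np.zeros(3); tipnow(st,Z)
w=cap(bot,"wrist","w18")
o,A=pan_axes()
for a in (0,.3,.4,.5): print(a,proj(w,[o+A@[-.055,.035*np.sin(a),.035*np.cos(a)],o+A@[-.055,.046*np.sin(a),.046*np.cos(a)]]).round(0).tolist())
E
```

```text
24.75 pos [ 0.6684 -0.0183  0.2059] gap 0.0427 F [-0.4 -2.6  0. ] T [-0.42  0.29 -0.31]
[[ 0.576 -0.813 -0.082]
 [ 0.044 -0.07   0.997]
 [-0.816 -0.578 -0.004]] q [-0.219  0.045  1.764  0.249  0.752 -2.005]
tip in panel mm [-53.5  21.3  38.5] phi deg 0.31 kx [1.    0.003 0.005] kz [-0.005  0.003  1.   ]
0 [[263.0, 331.0], [258.0, 349.0]]
0.3 [[294.0, 329.0], [302.0, 345.0]]
0.4 [[304.0, 327.0], [316.0, 343.0]]
0.5 [[313.0, 325.0], [329.0, 340.0]]
```

View pics/w18.png

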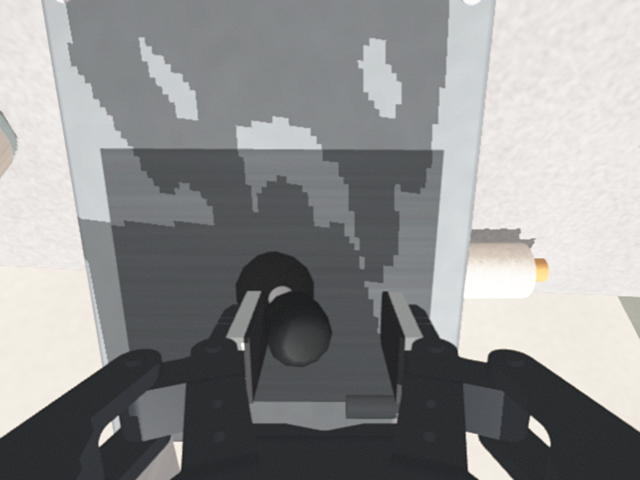

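The knob has moved to about (299,332), which reads as roughly 0.3 to 0.33 rad. I'll push 3 mm further for margin, then hold.

>>> send_rows(
  deltas=[
    [0.5,0,0,2,0,0,0],
    [0.5,0,0,2,0,0,0],
    [0.5,0,0,0,0,0,0],
  ],
)

```text
time_s: 25.1
eef_pos: [0.668, -0.0147, 0.2057]
tcp_rot: [-1.481, 0.691, 0.806]
wrist_force: [-0.2, -3.9, -0.2]
finger_gap: 0.0427
```

```bash
python3 - <<'E'
from station import bot
from h import *
st=bot.get_state(); show(st); Z=np.zeros(3); tipnow(st,Z)
w=cap(bot,"wrist","w19")
o,A=pan_axes(); im=w["pixels"][:,:,::-1].copy()
for a,c in ((.3,(0,255,0)),(.4,(0,255,255)),(.5,(0,0,255))):
    r=lambda X:[X[0]-.055, X[1]*np.cos(a)+X[2]*np.sin(a), -X[1]*np.sin(a)+X[2]*np.cos(a)]
    t=np.linspace(0,2*np.pi,40)
    print(a,proj(w,[o+A@r([0,0,.035])]).round(0).tolist())
    cv2.polylines(im,[proj(w,[o+A@r([.011*np.cos(k),.011*np.sin(k),.035]) for k in t]).round().astype(int)],True,c,1)
cv2.imwrite("pics/w19o.png",cv2.resize(im[220:420,180:440],None,fx=3,fy=3))
E
```

```text
25.1 pos [ 0.668  -0.0147  0.2057] gap 0.0427 F [-0.2 -3.9 -0.2] T [-0.56  0.28 -0.3 ]
[[ 0.576 -0.813 -0.082]
 [ 0.043 -0.07   0.997]
 [-0.816 -0.578 -0.005]] q [-0.212  0.044  1.766  0.242  0.75  -1.994]
tip in panel mm [-53.6  24.8  38.4] phi deg 0.3 kx [1.    0.003 0.005] kz [-0.005  0.004  1.   ]
0.3 [[284.0, 330.0]]
0.4 [[294.0, 328.0]]
0.5 [[303.0, 326.0]]
```

View pics/w19o.png

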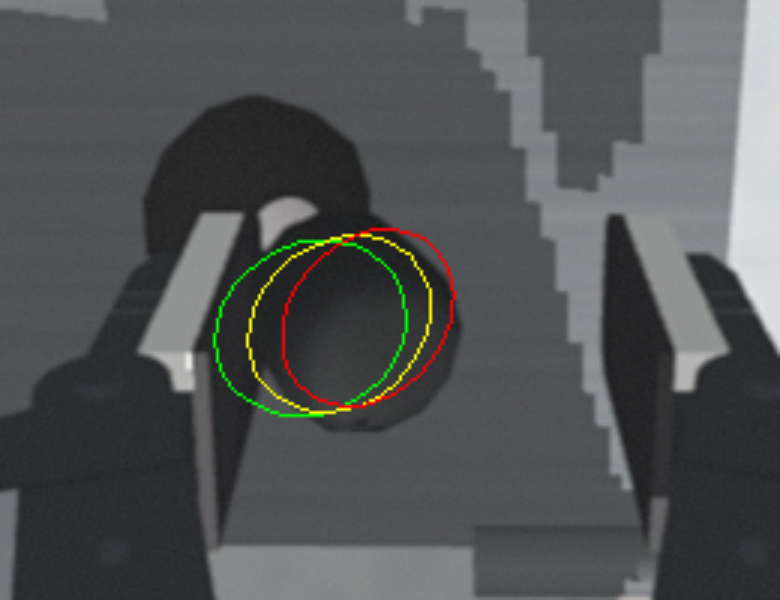

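The tilt is about 0.4 to 0.45 rad, with a force of 3.9 N. Holding.

>>> send_rows(
  deltas=[
    [0.5,0,0,0,0,0,0],
    [0.5,0,0,0,0,0,0],
    [0.5,0,0,0,0,0,0],
    [0.5,0,0,0,0,0,0],
    [0.5,0,0,0,0,0,0],
    [0.5,0,0,0,0,0,0],
    [0.5,0,0,0,0,0,0],
    [0.5,0,0,0,0,0,0],
  ],
)

```text
time_s: 25.95
eef_pos: [0.6681, -0.0153, 0.2057]
tcp_rot: [-1.481, 0.691, 0.806]
wrist_force: [0.3, -3.4, -0.4]
finger_gap: 0.043
```

>>> send_rows(
  deltas=[
    [0.5,0,0,0,0,0,0],
    [0.5,0,0,0,0,0,0],
    [0.5,0,0,0,0,0,0],
    [0.5,0,0,0,0,0,0],
    [0.5,0,0,0,0,0,0],
    [0.5,0,0,0,0,0,0],
    [0.5,0,0,0,0,0,0],
    [0.5,0,0,0,0,0,0],
  ],
)

```text
time_s: 26.75
eef_pos: [0.6681, -0.0152, 0.2057]
tcp_rot: [-1.481, 0.691, 0.806]
wrist_force: [-0.2, -4.1, 0.1]
finger_gap: 0.0425
```

```bash
python3 - <<'E'
from station import bot
from h import *
st=bot.get_state(); show(st); tipnow(st,np.zeros(3))
E
```

```text
26.75 pos [ 0.6681 -0.0152  0.2057] gap 0.0425 F [-0.2 -4.1  0.1] T [-0.56  0.25 -0.4 ]
[[ 0.576 -0.813 -0.081]
 [ 0.043 -0.069  0.997]
 [-0.816 -0.578 -0.005]] q [-0.212  0.044  1.765  0.242  0.75  -1.995]
tip in panel mm [-53.6  24.3  38.4] phi deg 0.3 kx [1.    0.002 0.005] kz [-0.005  0.004  1.   ]
```

Held for over 1.6 s. Moving back to the centre so the stick springs free, then up and away.

>>> send_rows(
  deltas=[
    [0.5,0,0,-8,0,0,0],
    [0.5,0,0,-8,0,0,0],
    [0.5,0,0,-7,0,0,0],
    [0.5,0,0,0,0,0,0],
  ],
)

```text
time_s: 27.15
eef_pos: [0.6701, -0.0395, 0.2057]
tcp_rot: [-1.481, 0.69, 0.807]
wrist_force: [-0.3, 0.4, 0.6]
finger_gap: 0.0427
```

```bash
python3 - <<'E'
from station import bot
from h import *
st=bot.get_state(); show(st); tipnow(st,np.zeros(3))
w=cap(bot,"wrist","w20")
E
```

```text
27.15 pos [ 0.6701 -0.0395  0.2057] gap 0.0427 F [-0.3  0.4  0.6] T [-0.02  0.28 -0.01]
[[ 0.576 -0.813 -0.082]
 [ 0.045 -0.069  0.997]
 [-0.816 -0.578 -0.004]] q [-0.26   0.053  1.757  0.28   0.763 -2.061]
tip in panel mm [-53.7   0.   38.4] phi deg 0.29 kx [1.    0.002 0.005] kz [-0.005  0.003  1.   ]
```

View pics/w20.png

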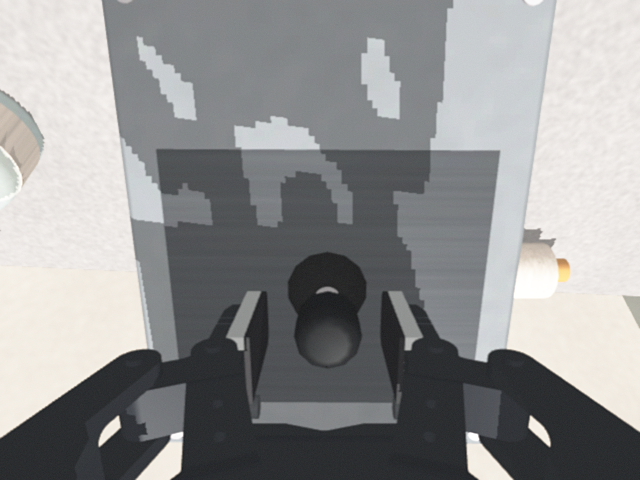

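The stick is back in the middle at (328,330), clear of both pads. Withdrawing along the panel normal.

>>> send_rows(
  deltas=[
    [0.5,-10,0,0,0,0,0],
    [0.5,-20,0,0,0,0,0],
    [0.5,-25,0,0,0,0,0],
    [0.5,-25,0,0,0,0,0],
    [0.5,-25,0,0,0,0,0],
    [0.5,-25,0,0,0,0,0],
    [0.5,-25,0,0,0,0,0],
    [0.5,0,0,0,0,0,0],
  ],
)

```text
time_s: 28.0
eef_pos: [0.5743, -0.0446, 0.3406]
tcp_rot: [-1.482, 0.689, 0.807]
wrist_force: [1.1, -0.2, -0.9]
finger_gap: 0.0428
```

```bash
python3 - <<'E'
from station import bot
from h import *
st=bot.get_state(); show(st); tipnow(st,np.zeros(3))
p=cap(bot,"wrist","w21");s=cap(bot,"scene","s21");t=cap(bot,"top","t21")
o,A=pan_axes(); print("knob pred",proj(p,[o+A@[-.055,0,.046]]).round(0),[d["bbox"] for d in bot.find_in(p,"stick_knob")][:1])
# fit of cover angle from scene: roof corners front
im=s["pixels"][170:280,265:365,::-1]; im=cv2.resize(im,None,fx=5,fy=5,interpolation=cv2.INTER_CUBIC)
for a,c in ((1.57,(0,255,0)),(1.75,(0,255,255)),(1.95,(0,0,255))):
    ca,sa=np.cos(a),np.sin(a); r=lambda x,y,z:o+A@[x*ca+z*sa,y,-x*sa+z*ca]
    cv2.polylines(im,[((proj(s,[r(-.112,.055,.054),r(-.112,-.055,.054),r(-.012,-.055,.054),r(-.012,.055,.054)])+.5-[265,170])*5).astype(int)],True,c,1)
cv2.imwrite("pics/s21o.png",im)
E
```

```text
28.0 pos [ 0.5743 -0.0446  0.3406] gap 0.0428 F [ 1.1 -0.2 -0.9] T [0.01 0.32 0.03]
[[ 0.576 -0.813 -0.084]
 [ 0.045 -0.071  0.996]
 [-0.816 -0.578 -0.004]] q [-0.334 -0.221  1.733  0.267  1.07  -2.052]
tip in panel mm [-54.8   2.8 203.9] phi deg 0.31 kx [1.    0.004 0.005] kz [-0.005  0.002  1.   ]
knob pred [[322. 225.]] [[308.3, 204.0, 338.8, 233.4]]
```

View pics/s21o.png

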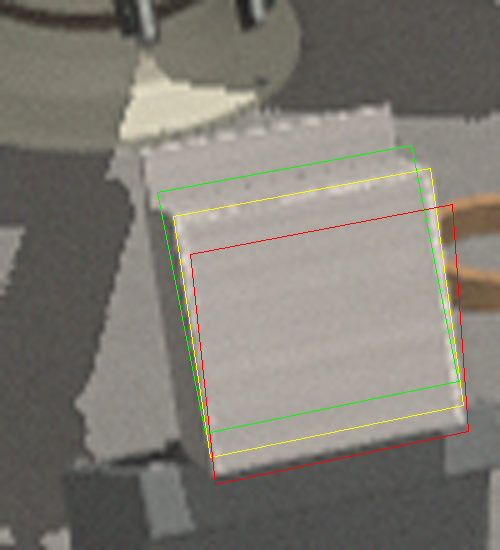

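View pics/s21.png

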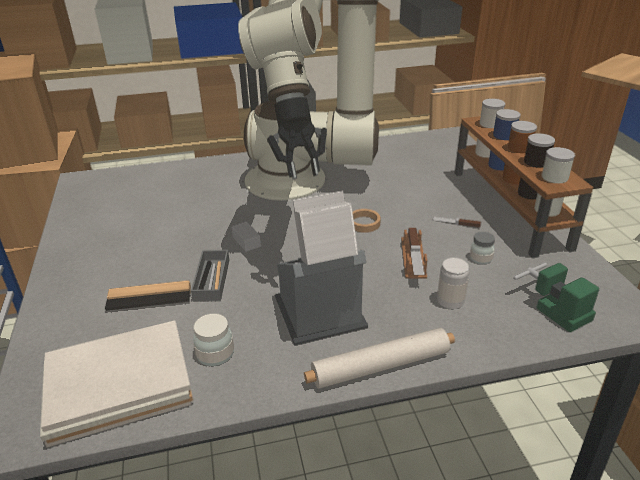

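View pics/t21.png

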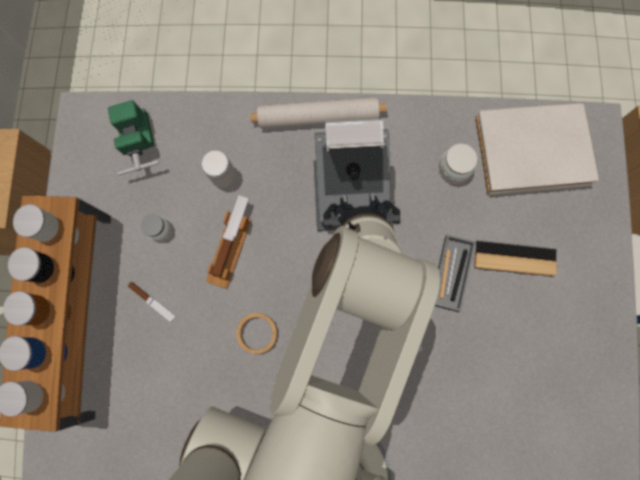

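The yellow outline (1.75 rad) matches the guard. The knife is at (230,235) in the top view as at the start, and the bystanders sit at their starting pixels. Handing in.

```bash
python3 - <<'E'
from station import bot
print(bot.close_job())
E
```

```text
the job is handed in; nothing more can be done
None
```

The guard is open, the knife is back on its rest, and the jog stick was pushed left, held and released. I handed the job in at about 28 s of the 72 s allowed.

- **Guard:** I slid the knife about 38 mm under the lip and levered the guard up with the blade alone. In the last scene picture it stands by itself at about 1.75 rad, which is past square.
- **Knife:** I laid it back in the saddles of its rest at the grasp pose. It looks the same as at the start in the wrist, scene and top pictures.
- **Stick:** I pushed it left to about 0.4–0.45 rad by the overlay, with about 4 N at the pad, and held it there over 1.6 s. It then sprang back, and the knob was found within a few pixels of its predicted centre.
- **Bystanders:** From the last scene and top pictures, the bystanders in view stand where they did. The steel weight was hidden by the arm in the top view and only showed in shadow in the scene view.
- **Forces:** The wrist force readings stayed below about 6 N.

The console position from the three cameras disagreed by a few mm. Touching the panel with the blade showed the model was right to about 1 mm there. No check failed.

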